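# Tip a case out of the row, lay it down in the tipping cradle and put it away in the drawer

### The arm

A 6-joint arm with a two-finger parallel gripper is mounted at the origin on the work surface. World frame = base frame: x ahead of the robot, y to its left, z up, the work surface at z = 0. Lengths are in m, angles in rad, forces in N, time in s.
With the tool pointing down it reaches from about 0.325 to 0.9 m from the base axis. Payload 3.5 kg.
Tool frame: the origin (TCP) lies on the centre line of the jaws, within the pads' length; the fingertips stand 22 mm ahead of it and the grasp point (between the pads) lies 3 mm ahead of it; x points along the fingers, y is the direction in which the jaws open and shut, and the axes are right-handed (so a half turn about x gives the same grasp; the last joint's range is limited). The gripper opens to 85 mm and grips with 20 to 120 N. Pads are 22 mm wide; open, the fingers measure 114 mm over their backs; the gripper's body (76 mm by 85 mm) begins 54 mm behind the grasp point. The pads swing forward as they close: fully open they stand 13 mm farther back than shut.
Start: joints at [-1.238, 0.276, -0.026, 1.268, 0, 1.467], TCP at [0.264, -0.567, 0.253] pointing down, gripper open.
Joint ranges: [-3.12, 3.12], [-0.85, 1.88], [-1.08, 1.24], [-1.95, 2.15], [-1.57, 1.53], [-3.14, 3.14]. Speed limits (rad/s): [2.57, 2.57, 3.14, 3.14, 3.14, 3.14].

### API

Orientations are given as a unit quaternion [x, y, z, w].
In Python, from rig import manip gives the robot as it stands. The module is installed in compiled form; this text tells all that it offers.
- The arm moves only by the tool servo_tool, never from a script. Its argument "steps" is a list of rows, each an object of numbers: "jaw": the opening, from 0 (shut) to 1 (fully open); "tx", "ty", "tz": the shift along the tool's x, y, z in units of 0.025 m (1.0 is 0.025 m); "twist": the turn about the tool's x in units of 0.1 rad (1.0 is 0.1 rad). In form: [{"jaw": .., "tx": .., "ty": .., "tz": .., "twist": ..}, ...]. A call has 1 to 8 rows; each row shifts and turns the pose as measured when the row begins, along the tool's axes as they then stand; what a row does not reach is not made up. A row lasts 1/10 s, in which the tool goes at most 50 mm and 8.59 degrees, less where a joint would pass 70% of its speed; a pose out of reach is approached as far as the arm can. A call with a number of a shift or a turn outside -1 to 1 is refused whole. A call with a gripper value outside its range is refused whole. The fingers move at their own pace and stop on an object; the grip force is fixed at half the most. Time passes only in rows, so rows that do not move let the fingers close. It gives the time, the measured TCP pose, the force and the opening at its end, in the units of the state.
- manip.read_state(): the state, without advancing time (a new reading comes with each control period).
- manip.grab_frame(name): name is "side" or "top" or "wrist"; returns the picture (384x512x3 uint8, red, green, blue); there is no depth.
- manip.get_calibration(name): a dict with "fovy" (degrees; the focal length in pixels is half the picture's height over the tangent of half this angle, whatever the lens; pixels are square), "cx", "cy" (the principal point, pixels), "dist_coeffs" ([k1, k2, p1, p2, k3] as OpenCV has them; the pictures are not rectified), "origin" and "rotation" of the camera in the world. Camera axes: x right, y up, looking along -z (the intrinsics and any distortion apply to the point x, -y, -z); pixel columns grow to the right and rows downward; lengths in m; the calibration is good to about 2 mm. A picture is of the moment at which its call begins: read the wrist's pose just before it. get_calibration takes no time and is no camera call; for the wrist camera it gives the pose at the moment of the call.
- manip.sign_off(): hands the job in, once; it reports no verdict.
The state is a dict: "t": time; "q": joint angles; "joint_vel": joint speeds; "effort": joint torques, N m; "tool_pos": TCP position; "eef_rot": TCP orientation; "force": force on the tool from outside, world axes, zero at the start; "moment": the same for the moment, N m; "grip_width": finger opening in m.
Only numpy, scipy, OpenCV 4.12 (cv2) and the standard library are available. Lean on these libraries where they do the work, as an engineer would, in place of code of your own. Each camera call takes 0.05 s, during which the arm holds its last target.

### The job

From the tightly packed row in the rack, take the one case with the round top: first tip its top out towards the robot and leave it leaning by itself on the rack's front bar, then lift it out, stand it in the leaning cradle with its foot on the ledge and let go. Push the case down with the cradle until the cradle is fully flat and draw back, then grip the case afresh and lay it in the empty drawer, flat on the floor and lengthwise, and let go. Leave the other cases standing in the rack and the flask where it is.

Things in the scene. Friction and masses are not known exactly. Their poses are not given: they have to be found in the camera images.
- rack: Plywood rack with four cases standing on end side by side in a row along its y (pitch 36.5 mm, gaps 2.5 mm). Origin on the bench under the row's centre, x to the back (away from the robot), z up. Floor 8 mm thick; back panel 100 mm high, inner face 18 mm and outer face 26 mm behind the origin; side cheeks 88 mm high, 164 mm over all. Fixed.
- rack_bar (a point): Middle of the steel bar, 10 mm thick, along the front of the rack (y): 55 mm in front (-x) of the row's centre, 80 mm above the bench. A case tipped forward about its foot falls on to it and rests there by itself, leaning about 0.5 rad.
- case_mid (a point): Centre of the case to move: light wood, 30 deep (x) x 34 wide (y) x 165 mm long (z), about 0.2 kg. Its top is a half round arch (radius 17 mm, seen from the front), the only round one, so the tip gives no grip; the sides are flat up to 148 mm from the foot. z points from foot to top, x to the rack's back at the start. It stands in any of the four slots and is 15 mm taller than the rest.
- case_foot (a point): Centre of the same case's foot (bottom end), 82.5 mm below case_mid, same axes. Held near the top with a light grip the case swings about the fingers: a firm grip keeps its angle.
- neighbour_a: Flat-topped case, 30 x 34 x 150 mm, standing in the rack; origin at the centre of its foot, z up. Stays there.
- neighbour_b: As neighbour_a, in another slot.
- neighbour_c: As neighbour_a, in another slot.
- cradle (a joint): Angle of the tipping cradle (rad): 0 would be upright; at the start it leans 0.38 to 0.5 towards the robot and it swings down towards the robot to 1.571 (fully flat, end stop). Stiff friction hinge (0.4 N m): it stays wherever it is left, also with the case in it; pushing at 130 mm from the hinge takes 1 to 4 N.
- cradle_seat (a point): Inner corner of the cradle, on the hinge axis, mid-width, 50 mm above the bench; turns with it. z runs along the back plate (24 wide, 140 long, 6 mm thick, surface at x=0) to its free end, up at the start, towards the robot when flat; x points out of the plate on the case's side; y along the hinge. A seated case has its foot at x=15 mm, y=0, z=0.
- cradle_ledge (a point): Outer edge, mid-width, of the cradle's foot ledge, 32 mm from the back plate; same axes as cradle_seat. The ledge (surface at z=0) carries the case's foot; cheeks 30 mm high (z) on both sides leave 44 mm for the 34 mm wide case.
- tipper: Fixed dark steel base of the cradle, 70 mm wide, 10 mm thick, from 180 mm in front (-x, towards the robot) to 35 mm behind its origin, which lies on the bench under the hinge; two hinge ears at y = 27 to 35 mm either side, 60 mm high; a small rubber rest, 43 mm high, 120 mm in front.
- drawer_in (a point): Centre of the inner floor (8 mm above the bench) of an empty dark wood drawer lying open on the bench, fixed. Inner floor 234 mm (x, lengthwise) x 134 mm (y); walls 8 mm thick, rising to 45 mm above the bench; the front board with a black pull, on the -x side, to 55 mm.
- flask: Small glass flask, round belly 68 mm wide, thin neck, 140 mm high, standing on the bench beyond the cradle; origin at the centre of its underside. Stays there.
Not all that is in view belongs to the job. What is shaped like the rack but yellow is not meant.

How it is judged:
By the outcome, as a careful person would: the job done as asked, in the order asked, and still so for the second after the job is handed in, with the robot touching nothing.
It also fails if it takes over 67 s, if anything falls off the work surface, if the arm or the gripper's body presses on something with over 40 N, if the wrist force passes 120 N, or if a joint passes its speed limit or range.

## Working session

There is one attempt and no reset: what is moved stays moved. The work goes in short steps, Python scripts to look and compute and a tool call to move; the robot and the scene stay as the last step left them, time stands still between calls to the robot, and variables do not carry over. Pictures are saved under pics/ and viewed, and the job is handed in when it is done.

Besides the shell and the picture viewer there is one more tool, called by a JSON object that holds its "name" and its "arguments", one argument or row to a line. servo_tool: Moves the arm, as the interface text tells. Shifts and turns lie within -1 to 1; 1 stands for 0.025 m of shift or 0.1 rad of turn. Its arguments: {"type":"object","properties":{"steps":{"type":"array","items":{"type":"object","properties":{"jaw":{"type":"number"},"tx":{"type":"number","minimum":-1,"maximum":1},"ty":{"type":"number","minimum":-1,"maximum":1},"tz":{"type":"number","minimum":-1,"maximum":1},"twist":{"type":"number","minimum":-1,"maximum":1}}}}},"required":["steps"]}

```bash
mkdir -p pics
python3 - <<'E'
from rig import manip
import cv2,json
s=manip.read_state();print({k:(v if not hasattr(v,'tolist') else v.tolist()) for k,v in s.items()})
for n in ["side","top","wrist"]:
    c=manip.get_calibration(n);print(n,c)
    im=manip.grab_frame(n);cv2.imwrite(f"pics/a_{n}.png",im[...,::-1])
E
```

```text
{'t': 0.0, 'q': [-1.2384172202763866, 0.27716090251090286, -0.02791441372757744, 1.268019476572139, 2.3463098746584794e-05, 1.4674072446966586], 'joint_vel': [-9.521178523327144e-05, -0.0010656800037184971, 0.0005622873082212633, -0.0010389092745033573, -0.00015174917859352182, -0.0017459008124167258], 'effort': [0.0009738925655256025, -44.55140233039856, 29.51998472213745, 0.016358878347091377, -7.186256880231667e-05, -1.3892215804389707e-05], 'tool_pos': [0.263573439431283, -0.5658763841581343, 0.25212654469834084], 'eef_rot': [-0.6903036163632144, -0.1536593393945606, 0.6904728120115242, -0.15204282464356478], 'force': [-0.033537583342002915, 0.16917735202190973, -0.28925413453267923], 'moment': [-0.0005158378645999289, 0.01943768755946762, 0.011425706968572796], 'grip_width': 0.08550234250219212}
side {'fovy': 44.20004851073971, 'cx': 259.23852838029245, 'cy': 190.7761172608887, 'dist_coeffs': array([-0.15312707,  0.        ,  0.        ,  0.        ,  0.        ]), 'origin': array([ 0.32399793, -0.96848424,  0.90080295]), 'rotation': array([ 0.41264601, -0.06786177, -0.13876669,  0.89769809])}
top {'fovy': 50.6890155051654, 'cx': 257.82649183906494, 'cy': 186.66599936435875, 'dist_coeffs': array([0.00386959, 0.        , 0.        , 0.        , 0.        ]), 'origin': array([ 0.47770382, -0.06362913,  1.20976135]), 'rotation': array([ 0.05260305, -0.05377295, -0.69779229,  0.71233932])}
wrist {'fovy': 71.25342936531153, 'cx': 252.34964462597748, 'cy': 190.557107959809, 'dist_coeffs': array([0.01843764, 0.        , 0.        , 0.        , 0.        ]), 'origin': array([ 0.32663119, -0.53601089,  0.37298287]), 'rotation': array([-0.11891291,  0.07678352, -0.5321322 ,  0.83474507])}
```

View pics/a_side.png

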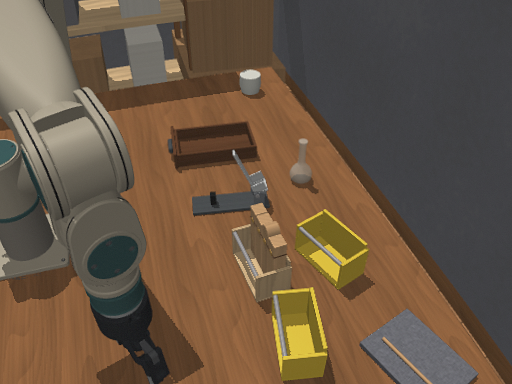

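View pics/a_top.png

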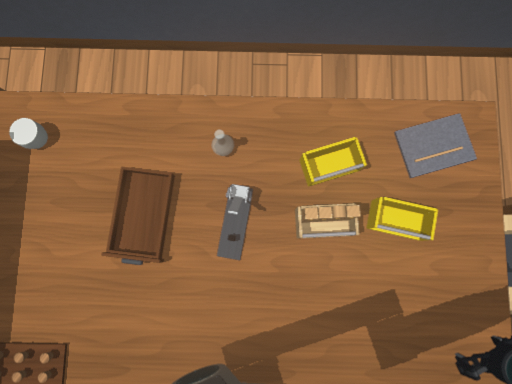

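View pics/a_wrist.png

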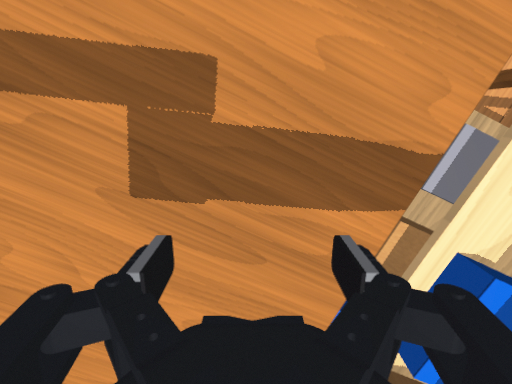

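```bash
cat > h.py <<'E'
from rig import manip
import cv2,numpy as np
from scipy.spatial.transform import Rotation as R
def cam(n,c=None):
    c=c or manip.get_calibration(n)
    f=192/np.tan(np.radians(c['fovy']/2))
    K=np.array([[f,0,c['cx']],[0,f,c['cy']],[0,0,1]])
    Rm=R.from_quat(c['rotation']).as_matrix()@np.diag([1,-1,-1.])
    return K,np.array(c['dist_coeffs'],float),np.array(c['origin']),Rm
def rays(C,px):
    K,d,o,Rm=C
    u=cv2.undistortPoints(np.array(px,float).reshape(-1,1,2),K,d).reshape(-1,2)
    v=np.c_[u,np.ones(len(u))]@Rm.T
    return o,v/np.linalg.norm(v,axis=1)[:,None]
def plane(C,px,z):
    o,v=rays(C,px); return o+v*((z-o[2])/v[:,2])[:,None]
def proj(C,P):
    K,d,o,Rm=C
    Q=(np.array(P,float).reshape(-1,3)-o)@Rm
    return cv2.projectPoints(Q,np.zeros(3),np.zeros(3),K,d)[0].reshape(-1,2)
def tri(CPs):
    A=np.zeros((3,3));b=np.zeros(3)
    for C,p in CPs:
        o,v=rays(C,[p]);M=np.eye(3)-np.outer(v[0],v[0]);A+=M;b+=M@o
    return np.linalg.solve(A,b)
def st():
    s=manip.read_state();T=R.from_quat(s['eef_rot']).as_matrix()
    print('t',round(s['t'],2),'p',np.round(s['tool_pos'],4),'x',np.round(T[:,0],3),'y',np.round(T[:,1],3),'z',np.round(T[:,2],3),'F',np.round(s['force'],1),'g',round(s['grip_width'],4))
    return s,np.array(s['tool_pos']),T
def crop(im,x0,y0,x1,y1,k,fn):
    cv2.imwrite(fn,cv2.resize(im[y0:y1,x0:x1],None,fx=k,fy=k,interpolation=cv2.INTER_CUBIC))
E
python3 - <<'E'
from h import *
a=cv2.imread('pics/a_top.png');crop(a,200,120,370,270,4.5,'pics/b1.png')
a=cv2.imread('pics/a_side.png');crop(a,160,120,320,310,3.1,'pics/b2.png')
st()
C=cam('top')
for p in [(297,237),(358,236),(299,205),(361,204)]:print(p,plane(C,[p],0.05))
E
```

```text
t 0.15 p [ 0.2636 -0.5661  0.2524] x [-0.001  0.002 -1.   ] y [ 0.422 -0.907 -0.002] z [-0.907 -0.422 -0.   ] F [ 0.5 -0.7 -0.1] g 0.0854
(297, 237) [[ 0.51140788 -0.17796184  0.05      ]]
(358, 236) [[ 0.51780954 -0.35134789  0.05      ]]
(299, 205) [[ 0.60285518 -0.18317929  0.05      ]]
(361, 204) [[ 0.60945399 -0.36151894  0.05      ]]
```

View pics/b1.png

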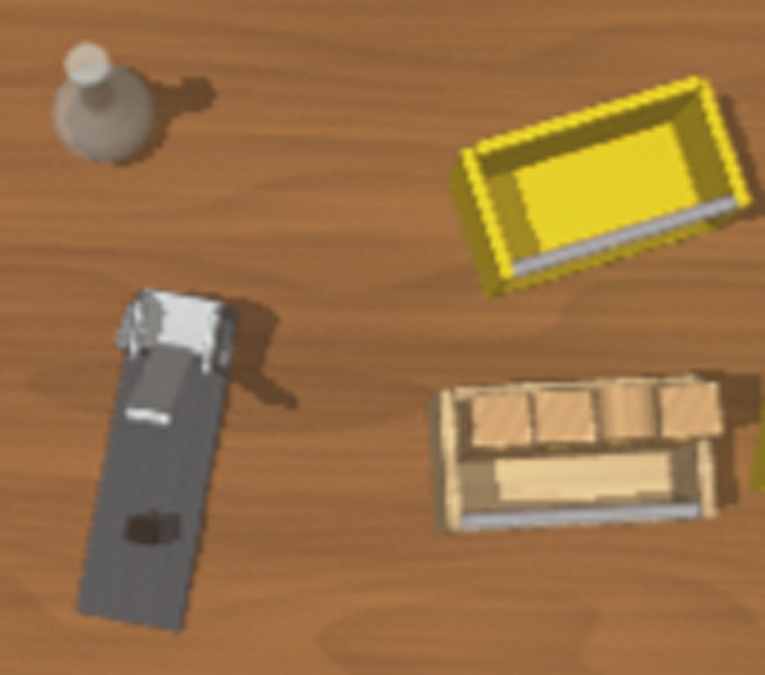

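View pics/b2.png

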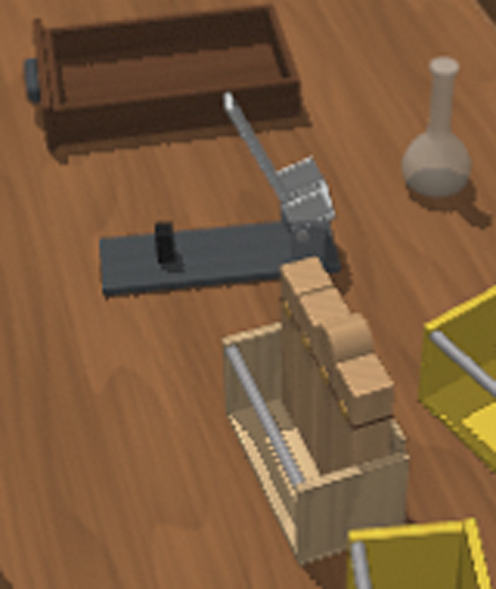

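{"name": "servo_tool", "arguments": {
  "steps": [
    {"jaw": 1, "twist": 1, "tx": -0.8},
    {"jaw": 1, "twist": 1, "tx": -0.8},
    {"jaw": 1, "twist": 1, "tx": -0.5},
    {"jaw": 1, "twist": 1, "ty": -1},
    {"jaw": 1, "ty": -1, "tz": -0.7},
    {"jaw": 1, "ty": -1, "tz": -0.7},
    {"jaw": 1, "ty": -1, "tz": -0.7},
    {"jaw": 1, "ty": -1, "tz": -0.7}
  ]
}}

```text
validation failed for argument at $.st...
```

{"name": "servo_tool", "arguments": {
  "steps": [
    {"jaw": 0, "ty": -1, "tz": -0.7},
    {"jaw": 0, "ty": -1, "tz": -0.7},
    {"jaw": 0, "ty": -1, "tz": -0.7},
    {"jaw": 0, "ty": -1, "tz": -0.7},
    {"jaw": 0, "ty": -1, "tz": -0.7},
    {"jaw": 0}
  ]
}}

```text
validation failed for argument at $.st...
```

Run:
```python
from h import *
st();c=manip.get_calibration('wrist');print(c);im=manip.grab_frame('wrist')[...,::-1]
cv2.imwrite('pics/c0.png',im);cv2.imwrite('pics/c.png',cv2.resize(im,None,fx=1.5,fy=1.5));np.save('c_cal.npy',c,allow_pickle=True)
```

```text
t 0.15 p [ 0.2636 -0.5661  0.2524] x [-0.001  0.002 -1.   ] y [ 0.422 -0.907 -0.002] z [-0.907 -0.422 -0.   ] F [ 0.5 -0.7 -0.1] g 0.0854
{'fovy': 71.25342936531153, 'cx': 252.34964462597748, 'cy': 190.557107959809, 'dist_coeffs': array([0.01843764, 0.        , 0.        , 0.        , 0.        ]), 'origin': array([ 0.32665136, -0.53606966,  0.37312451]), 'rotation': array([-0.11899905,  0.07667506, -0.53214774,  0.83473286])}
```

View pics/c.png

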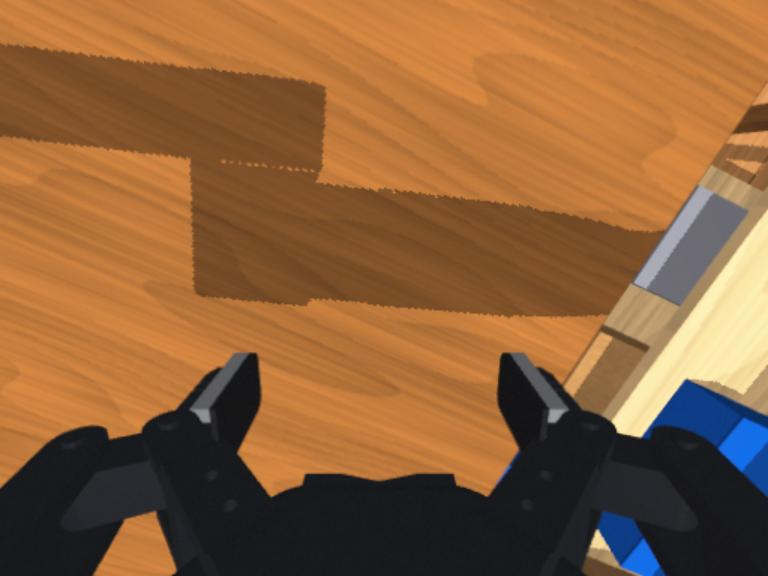

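{"name": "servo_tool", "arguments": {
  "steps": [
    {"jaw": 1, "tx": -0.8, "ty": 0, "tz": 0, "twist": 1},
    {"jaw": 1, "tx": -0.8, "ty": 0, "tz": 0, "twist": 1},
    {"jaw": 1, "tx": -0.5, "ty": 0, "tz": 0, "twist": 1},
    {"jaw": 1, "tx": 0, "ty": -1, "tz": 0, "twist": 1},
    {"jaw": 1, "tx": 0, "ty": -1, "tz": -0.7, "twist": 0},
    {"jaw": 1, "tx": 0, "ty": -1, "tz": -0.7, "twist": 0},
    {"jaw": 1, "tx": 0, "ty": -1, "tz": -0.7, "twist": 0},
    {"jaw": 1, "tx": 0, "ty": -1, "tz": -0.7, "twist": 0}
  ]
}}

```text
t: 1.0
tool_pos: [0.3279, -0.4384, 0.3042]
eef_rot: [-0.706, -0.006, 0.708, -0.002]
force: [0.3, 0.7, 0.3]
grip_width: 0.0859
```

{"name": "servo_tool", "arguments": {
  "steps": [
    {"jaw": 0, "tx": 0, "ty": -1, "tz": -0.6, "twist": 0},
    {"jaw": 0, "tx": 0, "ty": -1, "tz": -0.6, "twist": 0},
    {"jaw": 0, "tx": 0, "ty": -1, "tz": -0.6, "twist": 0},
    {"jaw": 0, "tx": 0, "ty": -1, "tz": -0.6, "twist": 0},
    {"jaw": 0, "tx": 0, "ty": -1, "tz": -0.6, "twist": 0},
    {"jaw": 0, "tx": 0, "ty": -1, "tz": -0.6, "twist": 0},
    {"jaw": 0, "tx": 0, "ty": -0.6, "tz": -0.6, "twist": 0},
    {"jaw": 0, "tx": 0, "ty": 0, "tz": 0, "twist": 0}
  ]
}}

```text
t: 1.8
tool_pos: [0.4346, -0.2611, 0.3036]
eef_rot: [-0.706, -0.008, 0.708, -0.003]
force: [-0.1, -0.2, 0.5]
grip_width: 0.0001
```

Run:
```python
from h import *
st();c=manip.get_calibration('wrist');print(c['origin']);im=manip.grab_frame('wrist')[...,::-1]
cv2.imwrite('pics/c0.png',im);cv2.imwrite('pics/c.png',cv2.resize(im,None,fx=1.5,fy=1.5));np.save('c_cal.npy',c,allow_pickle=True)
C=cam('wrist',c);print(C[3][:,2])
```

```text
t 1.8 p [ 0.4346 -0.2611  0.3036] x [-0.003  0.007 -1.   ] y [ 0.015 -1.    -0.008] z [-1.    -0.015  0.003] F [-0.1 -0.2  0.5] g 0.0001
[ 0.50452691 -0.26073712  0.42410344]
[-0.28314669  0.00226797 -0.95907393]
```

View pics/c.png

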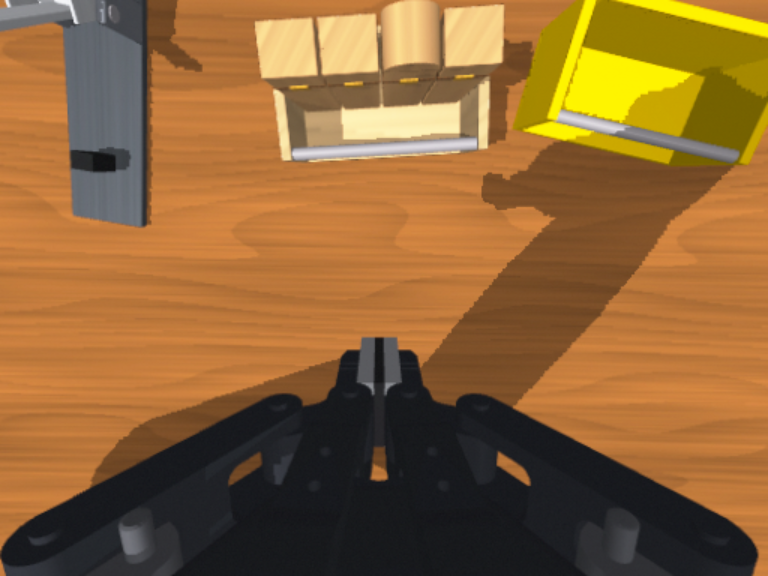

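```bash
cat > m1.py <<'E'
from h import *
c=np.load('c_cal.npy',allow_pickle=True).item();C=cam('wrist',c)
im=cv2.imread('pics/c0.png');crop(im,160,0,350,115,4.2,'pics/c1.png')
E
python3 m1.py
```

```text
(no output)
```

View pics/c1.png

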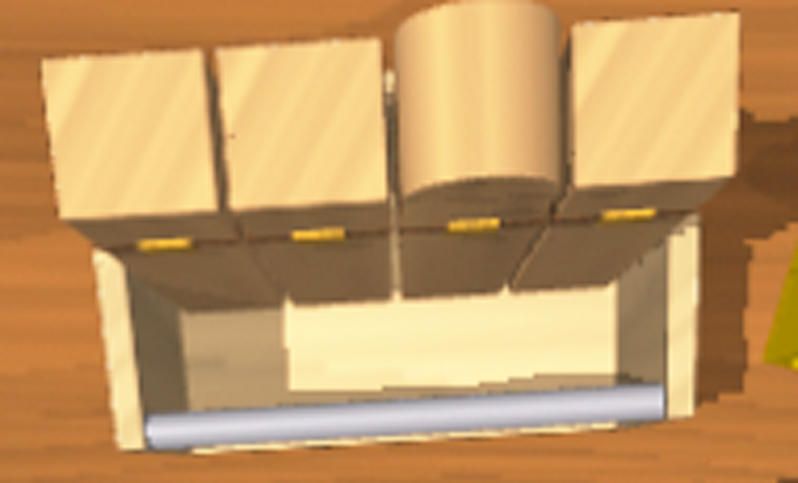

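```bash
cat >> m1.py <<'E'
q=lambda l:np.array(l,float)/4.2+[160,0]-0.4
P=plane(C,q([(62,219),(733,177),(43,60),(740,13)]),.158);print(P)
d=P[0]-P[1];print('front len',np.linalg.norm(d),'yaw',np.arctan2(-d[0],d[1]))
d=P[2]-P[3];print('back len',np.linalg.norm(d),'yaw',np.arctan2(-d[0],d[1]))
B=plane(C,q([(147,432),(662,402)]),.081);print(B)
d=B[0]-B[1];print('bar yaw',np.linalg.norm(d),np.arctan2(-d[0],d[1]),B.mean(0))
F=plane(C,q([(288,304),(390,300),(395,298),(507,290)]),.008);print(F)
yaw=.042;ex=np.array([np.cos(yaw),np.sin(yaw)]);ey=np.array([-ex[1],ex[0]])
print('rack from row',P.mean(0)[:2],'front/back mids',P[:2].mean(0),P[2:].mean(0),'from bar',B.mean(0)[:2]+.055*ex)
# top cam check
T=cam('top');t=np.array([(475,447),(720,437),(470,395),(718,383)])/4.5+[200,120]-.4
Pt=plane(T,t,.158);print(Pt,Pt.mean(0)); b=np.array([(460,521),(700,510)])/4.5+[200,120]-.4
print(plane(T,b,.083).mean(0)[:2]+.055*ex)
E
python3 m1.py
```

```text
[[ 0.55428327 -0.18839176  0.158     ]
 [ 0.56411446 -0.33022275  0.158     ]
 [ 0.58344412 -0.18665538  0.158     ]
 [ 0.59344636 -0.32845418  0.158     ]]
front len 0.14217131440819117 yaw 0.0692054949307494
back len 0.14215112604828187 yaw 0.07042157063050142
[[ 0.51369973 -0.18805837  0.081     ]
 [ 0.52399847 -0.33616277  0.081     ]]
bar yaw 0.14846204574423677 0.06942525213280115 [ 0.5188491  -0.26211057  0.081     ]
[[ 0.55766858 -0.22258095  0.008     ]
 [ 0.55942424 -0.25724792  0.008     ]
 [ 0.56006917 -0.25893558  0.008     ]
 [ 0.56304725 -0.29680346  0.008     ]]
rack from row [ 0.57382205 -0.25843102] front/back mids [ 0.55919886 -0.25930726  0.158     ] [ 0.58844524 -0.25755478  0.158     ] from bar [ 0.5738006  -0.25980125]
[[ 0.55522497 -0.18819835  0.158     ]
 [ 0.56392319 -0.32954896  0.158     ]
 [ 0.58525101 -0.1852191   0.158     ]
 [ 0.59522    -0.32893419  0.158     ]] [ 0.57490479 -0.25797515  0.158     ]
[ 0.57500175 -0.25941013]
```

```bash
cat > m2.py <<'E'
from h import *
c=np.load('c_cal.npy',allow_pickle=True).item();C=cam('wrist',c)
im=cv2.imread('pics/c0.png');crop(im,210,200,300,310,5,'pics/c2.png')
p=np.array([ .4346,-.2611,.3036]);X=np.array([-.003,.007,-1]);Y=np.array([.015,-1,-.008]);Z=np.array([-1,-.015,.003])
for a in (.022,.03,.035):
  for b in (-.011,.011):
    for d in (-.0145,.0145): print(a,b,d,((proj(C,[p+a*X+b*Z+d*Y])-[210,200])*5).round(0))
E
python3 m2.py
```

```text
0.022 -0.011 -0.0145 [[86. 95.]]
0.022 -0.011 0.0145 [[340.  94.]]
0.022 0.011 -0.0145 [[ 91. 267.]]
0.022 0.011 0.0145 [[335. 267.]]
0.03 -0.011 -0.0145 [[92. 69.]]
0.03 -0.011 0.0145 [[333.  69.]]
0.03 0.011 -0.0145 [[ 96. 234.]]
0.03 0.011 0.0145 [[329. 234.]]
0.035 -0.011 -0.0145 [[96. 54.]]
0.035 -0.011 0.0145 [[330.  54.]]
0.035 0.011 -0.0145 [[100. 215.]]
0.035 0.011 0.0145 [[326. 215.]]
```

View pics/c2.png

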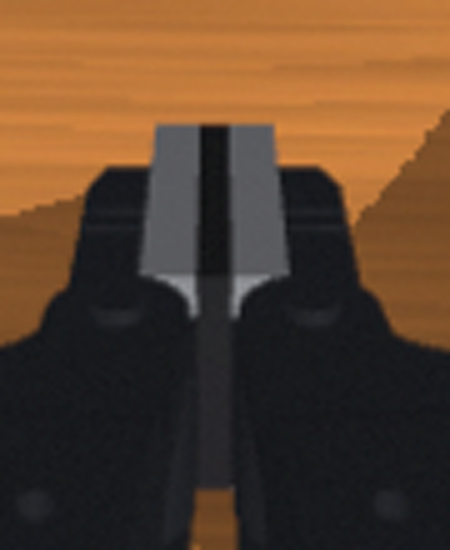

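{"name": "servo_tool", "arguments": {
  "steps": [
    {"jaw": 0, "tx": 0, "ty": 0.15, "tz": -1, "twist": -0.55},
    {"jaw": 0, "tx": 0, "ty": 0.15, "tz": -1, "twist": 0},
    {"jaw": 0, "tx": 0, "ty": 0.15, "tz": -1, "twist": 0},
    {"jaw": 0, "tx": 0, "ty": 0.15, "tz": -1, "twist": 0},
    {"jaw": 0, "tx": 0, "ty": 0.15, "tz": -1, "twist": 0},
    {"jaw": 0, "tx": 0, "ty": 0.15, "tz": -1, "twist": 0},
    {"jaw": 0, "tx": 0, "ty": 0.15, "tz": -1, "twist": 0},
    {"jaw": 0, "tx": 0, "ty": 0, "tz": 0, "twist": 0}
  ]
}}

```text
t: 2.65
tool_pos: [0.6103, -0.2864, 0.3]
eef_rot: [-0.703, -0.024, 0.71, -0.02]
force: [-0.8, 0.6, 0.1]
grip_width: -0.0003
```

```bash
python3 -c "
from h import *
s,p,T=st()
ex=np.array([.9976,.0699]);ey=np.array([-.0699,.9976]);d=p[:2]-[.574,-.2585];print('rack xy',d@ex,d@ey,'yaw',np.arctan2(-T[1,2],-T[0,2]))"
```

```text
t 2.65 p [ 0.6103 -0.2864  0.3   ] x [-0.01   0.005 -1.   ] y [ 0.062 -0.998 -0.005] z [-0.998 -0.062  0.009] F [-0.8  0.6  0.1] g -0.0003
rack xy 0.03428347945713948 -0.03034789749258914 yaw 0.06189037236887096
```

{"name": "servo_tool", "arguments": {
  "steps": [
    {"jaw": 0, "tx": 0, "ty": -0.48, "tz": -0.3, "twist": -0.1},
    {"jaw": 0, "tx": 0.9, "ty": 0, "tz": 0, "twist": 0},
    {"jaw": 0, "tx": 0.9, "ty": 0, "tz": 0, "twist": 0},
    {"jaw": 0, "tx": 0.9, "ty": 0, "tz": 0, "twist": 0},
    {"jaw": 0, "tx": 0.9, "ty": 0, "tz": 0, "twist": 0},
    {"jaw": 0, "tx": 0.9, "ty": 0, "tz": 0, "twist": 0},
    {"jaw": 0, "tx": 0.2, "ty": 0, "tz": 0, "twist": 0},
    {"jaw": 0, "tx": 0, "ty": 0, "tz": 0, "twist": 0}
  ]
}}

```text
t: 3.45
tool_pos: [0.6112, -0.2728, 0.1806]
eef_rot: [-0.703, -0.027, 0.71, -0.023]
force: [0.4, 0.2, 0.3]
grip_width: 0.0002
```

```bash
cat > rk.py <<'E'
from h import *
import sys
ex=np.array([.9976,.0699]);ey=np.array([-.0699,.9976])
def rk():
    s,p,T=st();d=p[:2]-[.574,-.2585];print('rack xyz',(d@ex).round(4),(d@ey).round(4),p[2].round(4),'yaw',np.arctan2(-T[1,2],-T[0,2]).round(3))
    return s,p,T
if __name__=='__main__':
    rk()
    for n in sys.argv[2:]:
        im=manip.grab_frame(n)[...,::-1];cv2.imwrite(f'pics/{sys.argv[1]}_{n}.png',im)
        if n=='wrist': cv2.imwrite(f'pics/{sys.argv[1]}_v.png',cv2.resize(im,None,fx=1.5,fy=1.5))
        elif n=='side': crop(im,160,100,360,310,2.8,f'pics/{sys.argv[1]}_v.png')
        else: crop(im,90,110,370,270,2.8,f'pics/{sys.argv[1]}_v2.png')
E
python3 rk.py d side
```

```text
t 3.45 p [ 0.6112 -0.2728  0.1806] x [-0.011  0.005 -1.   ] y [ 0.07  -0.998 -0.006] z [-0.998 -0.07   0.011] F [0.4 0.2 0.3] g 0.0002
rack xyz 0.0361 -0.0169 0.1806 yaw 0.07
```

View pics/d_v.png

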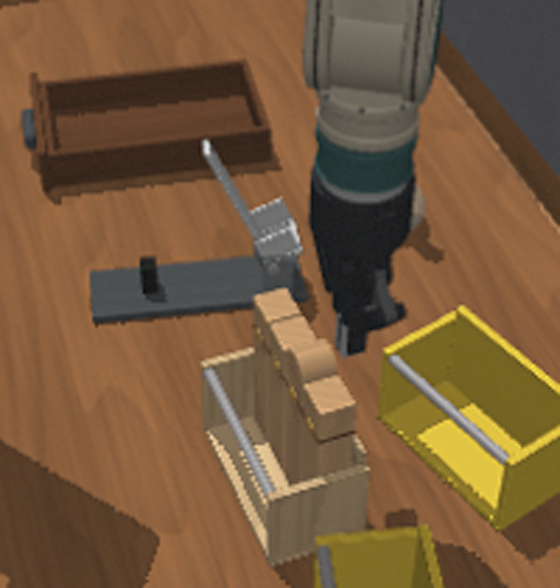

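{"name": "servo_tool", "arguments": {
  "steps": [
    {"jaw": 0, "tx": 0, "ty": 0, "tz": 0.4, "twist": 0},
    {"jaw": 0, "tx": 0, "ty": 0, "tz": 0.4, "twist": 0},
    {"jaw": 0, "tx": 0, "ty": 0, "tz": 0.4, "twist": 0}
  ]
}}

```text
t: 3.8
tool_pos: [0.5818, -0.276, 0.1852]
eef_rot: [-0.705, -0.026, 0.708, -0.024]
force: [-0.4, 0.5, 0.6]
grip_width: 0.0004
```

```bash
python3 rk.py e wrist
```

```text
t 3.8 p [ 0.5818 -0.276   0.1852] x [-0.005  0.002 -1.   ] y [ 0.071 -0.998 -0.002] z [-0.997 -0.071  0.005] F [-0.4  0.5  0.6] g 0.0004
rack xyz 0.0066 -0.018 0.1852 yaw 0.071
```

View pics/e_v.png

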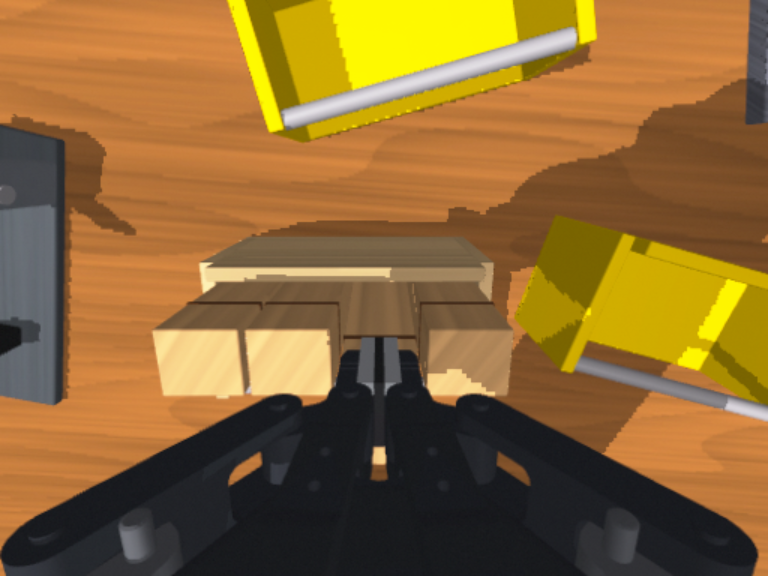

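{"name": "servo_tool", "arguments": {
  "steps": [
    {"jaw": 0, "tx": 0.1, "ty": 0, "tz": 0.4, "twist": 0},
    {"jaw": 0, "tx": 0.08, "ty": 0, "tz": 0.4, "twist": 0},
    {"jaw": 0, "tx": 0.05, "ty": 0, "tz": 0.3, "twist": 0}
  ]
}}

```text
t: 4.15
tool_pos: [0.5507, -0.2786, 0.181]
eef_rot: [-0.705, -0.025, 0.708, -0.024]
force: [-0.5, -0.8, 0.8]
grip_width: 0.0
```

```bash
python3 rk.py f side
```

```text
t 4.15 p [ 0.5507 -0.2786  0.181 ] x [-0.005  0.    -1.   ] y [ 0.069 -0.998 -0.001] z [-0.998 -0.069  0.005] F [-0.5 -0.8  0.8] g 0.0
rack xyz -0.0247 -0.0184 0.181 yaw 0.069
```

View pics/f_v.png

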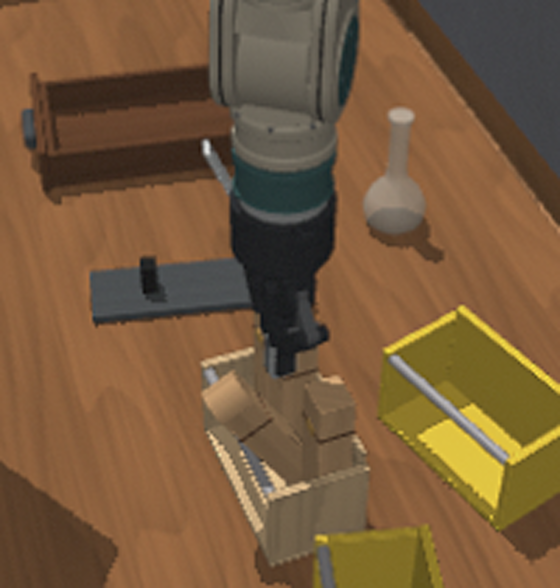

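{"name": "servo_tool", "arguments": {
  "steps": [
    {"jaw": 0, "tx": -1, "ty": 0, "tz": 0, "twist": 0},
    {"jaw": 0, "tx": -1, "ty": 0, "tz": 0.5, "twist": 0},
    {"jaw": 1, "tx": -1, "ty": 0, "tz": 1, "twist": 0},
    {"jaw": 1, "tx": -1, "ty": 0, "tz": 1, "twist": 0},
    {"jaw": 1, "tx": 0, "ty": 0, "tz": 1, "twist": 0},
    {"jaw": 1, "tx": 0, "ty": 0, "tz": 0.5, "twist": 0},
    {"jaw": 1, "tx": 0, "ty": 0, "tz": 0, "twist": 0}
  ]
}}

```text
t: 4.9
tool_pos: [0.4455, -0.2854, 0.2833]
eef_rot: [-0.704, -0.025, 0.71, -0.023]
force: [-0.1, 0.3, -0.0]
grip_width: 0.0721
```

```bash
python3 -c "
from h import *
np.save('g_cal.npy',manip.get_calibration('wrist'),allow_pickle=True)"; python3 rk.py g wrist
```

```text
t 4.9 p [ 0.4455 -0.2854  0.2833] x [-0.008  0.002 -1.   ] y [ 0.069 -0.998 -0.003] z [-0.998 -0.069  0.008] F [-0.1  0.3 -0. ] g 0.0721
rack xyz -0.1301 -0.0179 0.2833 yaw 0.069
```

View pics/g_v.png

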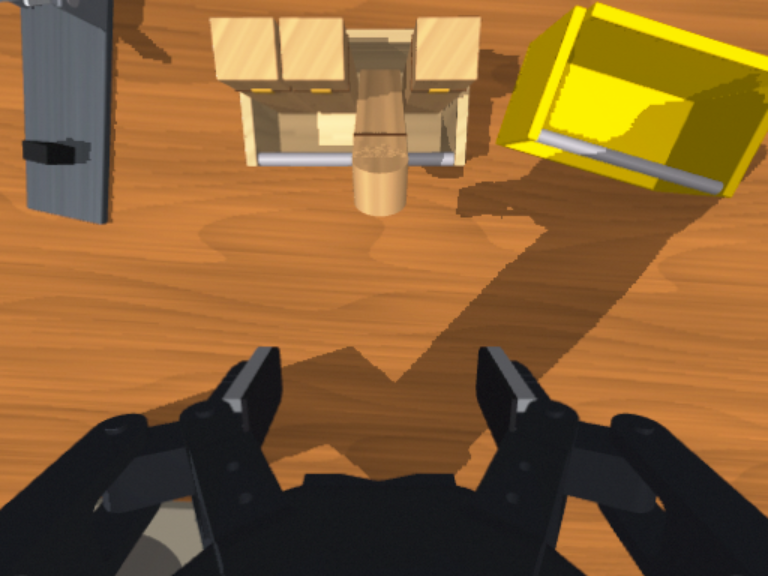

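```bash
cat > m3.py <<'E'
from h import *
c=np.load('g_cal.npy',allow_pickle=True).item();C=cam('wrist',c)
ex=np.array([.9976,.0699,0]);ey=np.array([-.0699,.9976,0]);ez=np.array([0,0,1.]);O=np.array([.574,-.2585,0])
def case(th,xf):
    z=-np.sin(th)*ex+np.cos(th)*ez; x=np.cos(th)*ex+np.sin(th)*ez
    foot=O+xf*ex-.0182*ey+.008*ez+.015*x
    return foot,x,z
for xf,th in [(-.015,.446),(-.010,.5),(-.015,.5),(-.005,.55)]:
    f,x,z=case(th,xf)
    for u,v,w in [(.015,0,.165),(-.015,0,.165),(.015,.017,.148),(.015,-.017,.148),(.015,.017,.06),(.015,-.017,.06)]:
        print(xf,th,(u,v,w),(proj(C,[f+u*x+v*ey+w*z])*1.5).round(0)[0], end=' ')
    print('foot',f.round(4),'w130',(f+.13*z).round(4))
E
python3 m3.py; python3 -c "
import cv2;from h import crop
im=cv2.imread('pics/g_wrist.png');crop(im,215,0,300,150,4,'pics/g3.png')"
```

```text
-0.015 0.446 (0.015, 0, 0.165) [380. 164.] -0.015 0.446 (-0.015, 0, 0.165) [380. 211.] -0.015 0.446 (0.015, 0.017, 0.148) [351. 151.] -0.015 0.446 (0.015, -0.017, 0.148) [409. 151.] -0.015 0.446 (0.015, 0.017, 0.06) [357. 101.] -0.015 0.446 (0.015, -0.017, 0.06) [402. 101.] foot [ 0.5738 -0.2768  0.0145] w130 [ 0.5179 -0.2807  0.1318]
-0.01 0.5 (0.015, 0, 0.165) [380. 171.] -0.01 0.5 (-0.015, 0, 0.165) [380. 215.] -0.01 0.5 (0.015, 0.017, 0.148) [351. 156.] -0.01 0.5 (0.015, -0.017, 0.148) [408. 156.] -0.01 0.5 (0.015, 0.017, 0.06) [357.  99.] -0.01 0.5 (0.015, -0.017, 0.06) [402.  98.] foot [ 0.5784 -0.2764  0.0152] w130 [ 0.5163 -0.2808  0.1293]
-0.015 0.5 (0.015, 0, 0.165) [380. 180.] -0.015 0.5 (-0.015, 0, 0.165) [380. 223.] -0.015 0.5 (0.015, 0.017, 0.148) [351. 165.] -0.015 0.5 (0.015, -0.017, 0.148) [408. 165.] -0.015 0.5 (0.015, 0.017, 0.06) [357. 106.] -0.015 0.5 (0.015, -0.017, 0.06) [402. 106.] foot [ 0.5734 -0.2768  0.0152] w130 [ 0.5113 -0.2811  0.1293]
-0.005 0.55 (0.015, 0, 0.165) [380. 176.] -0.005 0.55 (-0.015, 0, 0.165) [380. 218.] -0.005 0.55 (0.015, 0.017, 0.148) [351. 160.] -0.005 0.55 (0.015, -0.017, 0.148) [408. 160.] -0.005 0.55 (0.015, 0.017, 0.06) [357.  96.] -0.005 0.55 (0.015, -0.017, 0.06) [402.  96.] foot [ 0.583  -0.2761  0.0158] w130 [ 0.5153 -0.2809  0.1267]
```

View pics/g3.png

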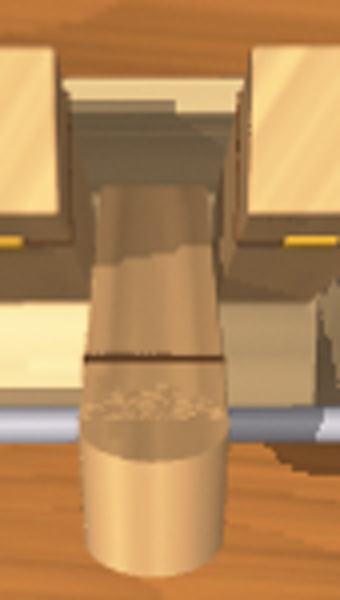

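Run:
```python
from h import *
T=cam('top')
q=lambda l:np.array(l,float)/4.5+[200,120]-.4
P=plane(T,q([(78,612),(182,630),(120,360),(222,375)]),.01);print('base corners',P)
print('plate top',plane(T,q([(148,416)]),.18),'hinge',plane(T,q([(172,345)]),.055))
Dr=plane(T,[(107,256),(160,261),(122,169),(174,172)],.045);print('drawer',Dr)
print('flask',plane(T,q([(100,115)]),.035))
```

```text
base corners [[ 0.45392844  0.05135807  0.01      ]
 [ 0.44380907 -0.01634194  0.01      ]
 [ 0.61883709  0.02942848  0.01      ]
 [ 0.61025852 -0.0382976   0.01      ]]
plate top [[ 0.56730758 -0.00060559  0.18      ]] hinge [[ 0.62385857 -0.00690669  0.055     ]]
drawer [[0.44728571 0.35860235 0.045     ]
 [0.43636211 0.20817108 0.045     ]
 [0.69834495 0.33399591 0.045     ]
 [0.6926371  0.18184131 0.045     ]]
flask [[0.77866214 0.0459371  0.035     ]]
```

{"name": "servo_tool", "arguments": {
  "steps": [
    {"jaw": 1, "tx": -0.5, "ty": 0, "tz": 0, "twist": 1},
    {"jaw": 1, "tx": -0.5, "ty": -0.5, "tz": 0, "twist": 1},
    {"jaw": 1, "tx": 0, "ty": -1, "tz": 0, "twist": 0.1},
    {"jaw": 1, "tx": 0, "ty": -1, "tz": 0, "twist": 0},
    {"jaw": 1, "tx": 0, "ty": -1, "tz": 0, "twist": 0},
    {"jaw": 1, "tx": 0, "ty": -1, "tz": 0, "twist": 0},
    {"jaw": 1, "tx": 0, "ty": -1, "tz": 0, "twist": 0},
    {"jaw": 1, "tx": 0, "ty": -1, "tz": 0, "twist": 0}
  ]
}}

```text
t: 5.75
tool_pos: [0.4761, -0.1203, 0.3022]
eef_rot: [-0.701, 0.051, 0.709, 0.056]
force: [0.1, 0.1, -0.6]
grip_width: 0.0852
```

{"name": "servo_tool", "arguments": {
  "steps": [
    {"jaw": 1, "tx": 0, "ty": -1, "tz": 0, "twist": 0},
    {"jaw": 1, "tx": 0, "ty": -1, "tz": 0, "twist": 0},
    {"jaw": 1, "tx": 0, "ty": -1, "tz": 0, "twist": 0},
    {"jaw": 1, "tx": 0, "ty": -1, "tz": 0, "twist": 0},
    {"jaw": 1, "tx": 0, "ty": -1, "tz": 0, "twist": 0},
    {"jaw": 1, "tx": 0, "ty": 0, "tz": 0, "twist": 0}
  ]
}}

```text
t: 6.35
tool_pos: [0.4985, 0.0049, 0.2976]
eef_rot: [-0.7, 0.039, 0.711, 0.052]
force: [-0.6, 0.4, -0.6]
grip_width: 0.0854
```

```bash
python3 -c "
from h import *
np.save('i_cal.npy',manip.get_calibration('wrist'),allow_pickle=True)"; python3 rk.py i wrist
```

```text
t 6.35 p [0.4985 0.0049 0.2976] x [-0.015  0.02  -1.   ] y [-0.129 -0.991 -0.018] z [-0.992  0.129  0.018] F [-0.6  0.4 -0.6] g 0.0854
rack xyz -0.0569 0.2681 0.2976 yaw -0.129
```

View pics/i_v.png

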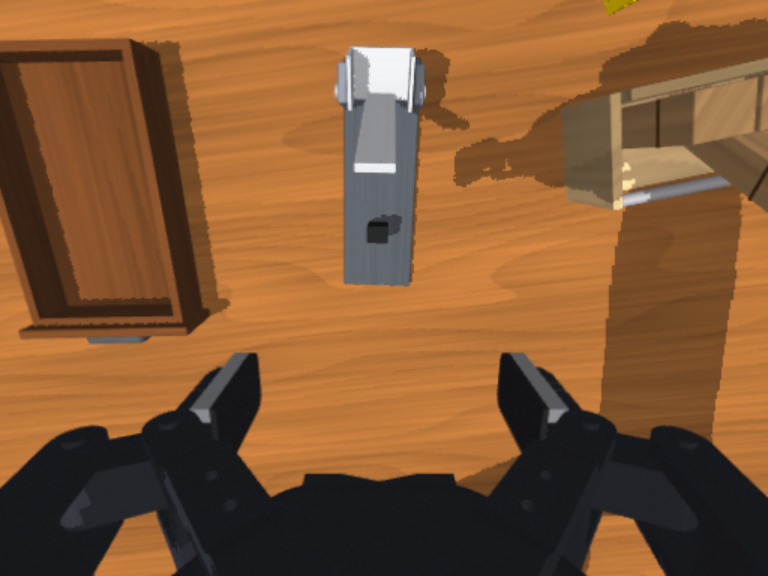

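```bash
python3 -c "
import cv2;from h import crop
im=cv2.imread('pics/i_wrist.png');crop(im,205,20,305,200,3.3,'pics/i3.png');crop(im,0,15,160,235,2.6,'pics/i4.png')"
```

View pics/i3.png

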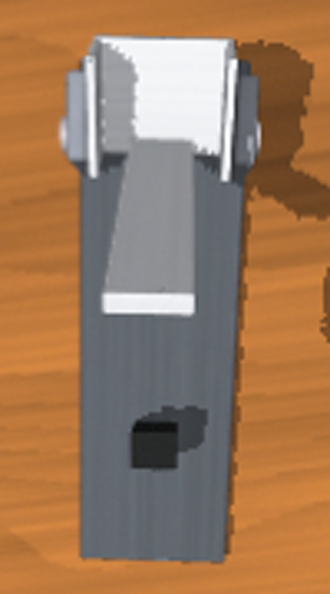

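View pics/i4.png

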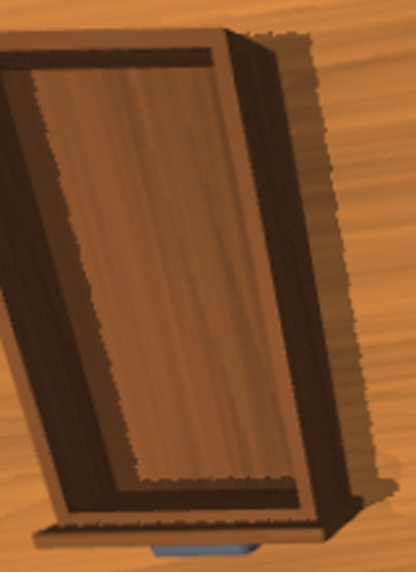

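```bash
cat > m4.py <<'E'
from h import *
from scipy.optimize import least_squares
c=np.load('i_cal.npy',allow_pickle=True).item();C=cam('wrist',c)
px=np.array([(81,559),(225,562),(103,293),(194,292),(103,314),(194,313),(130,141),(193,140),(92,40),(235,41)])/3.3+[205,20]-.35
def pts(v):
    X,Y,yaw,th=v;ex=np.array([np.cos(yaw),np.sin(yaw),0]);ey=np.array([-ex[1],ex[0],0]);ez=np.array([0,0,1.])
    O=np.array([X,Y,0]);S=O+.05*ez;z=-np.sin(th)*ex+np.cos(th)*ez;x=np.cos(th)*ex+np.sin(th)*ez
    L=[O-.18*ex+s*.035*ey+.01*ez for s in(1,-1)]+[S+.14*z+s*.012*ey for s in (1,-1)]+[S-.006*x+.14*z+s*.012*ey for s in (1,-1)]+[S+s*.012*ey for s in(1,-1)]
    L+=[S+.032*x+s*.022*ey for s in (1,-1)]
    return np.array(L)
n=8
f=lambda v:(proj(C,pts(v)[:n])-px[:n]).ravel()
r=least_squares(f,[.627,-.008,-.14,.45]);print(r.x,r.fun.reshape(-1,2).round(1))
P=plane(C,px[:2],.01);print(P,np.arctan2(P[1,0]-P[0,0],P[0,1]-P[1,1]))
# drawer: inner floor corners / top corners
q=lambda l:np.array(l,float)/2.6+[0,15]-.35
for p,z in [((300,507),.008),((212,68),.008),((315,523),.045),((228,30),.045),((66,515),.045),((120,490),.008)]: print('drawer',p,z,plane(C,q([p]),z)[0].round(4))
E
python3 m4.py
```

```text
[ 0.62315947 -0.0082863  -0.15137954  0.40008728] [[-0.1  0.7]
 [ 0.2  1. ]
 [-0.3 -0.6]
 [ 0.5  0.3]
 [-0.1 -0.3]
 [ 0.2  0.7]
 [-0.4 -0.9]
 [-0.2 -0.2]]
[[ 0.45165503  0.05310732  0.01      ]
 [ 0.44156017 -0.01552739  0.01      ]] -0.14603387765247297
drawer (300, 507) 0.008 [0.4393 0.2451 0.008 ]
drawer (212, 68) 0.008 [0.6844 0.2205 0.008 ]
drawer (315, 523) 0.045 [0.4404 0.2165 0.045 ]
drawer (228, 30) 0.045 [0.6883 0.1874 0.045 ]
drawer (66, 515) 0.045 [0.463  0.3569 0.045 ]
drawer (120, 490) 0.008 [0.4644 0.3535 0.008 ]
```

{"name": "servo_tool", "arguments": {
  "steps": [
    {"jaw": 1, "tx": 0, "ty": 0.5, "tz": 0, "twist": -1},
    {"jaw": 1, "tx": 0, "ty": 1, "tz": 0, "twist": -1},
    {"jaw": 1, "tx": 0, "ty": 1, "tz": 0, "twist": 0},
    {"jaw": 1, "tx": 0, "ty": 1, "tz": 0, "twist": 0},
    {"jaw": 1, "tx": 0, "ty": 1, "tz": 0, "twist": 0},
    {"jaw": 1, "tx": 0, "ty": 1, "tz": 0, "twist": 0},
    {"jaw": 1, "tx": 0, "ty": 1, "tz": 0, "twist": 0},
    {"jaw": 1, "tx": 0, "ty": 1, "tz": 0, "twist": 0}
  ]
}}

```text
t: 7.2
tool_pos: [0.5085, -0.1921, 0.2895]
eef_rot: [-0.7, -0.033, 0.713, -0.019]
force: [0.1, 0.2, 0.0]
grip_width: 0.0856
```

{"name": "servo_tool", "arguments": {
  "steps": [
    {"jaw": 1, "tx": 0, "ty": 1, "tz": 0, "twist": 0},
    {"jaw": 1, "tx": 0, "ty": 1, "tz": 0, "twist": 0},
    {"jaw": 1, "tx": 0, "ty": 1, "tz": 0, "twist": 0},
    {"jaw": 1, "tx": 0.5, "ty": 0.5, "tz": 0, "twist": 0},
    {"jaw": 1, "tx": 0.5, "ty": 0, "tz": 0, "twist": 0},
    {"jaw": 1, "tx": 0, "ty": 0, "tz": 0, "twist": 0}
  ]
}}

```text
t: 7.8
tool_pos: [0.5128, -0.2896, 0.2565]
eef_rot: [-0.698, -0.029, 0.715, -0.015]
force: [-0.1, 0.8, -0.6]
grip_width: 0.0851
```

```bash
python3 rk.py j
```

```text
t 7.8 p [ 0.5128 -0.2896  0.2565] x [-0.024  0.02  -1.   ] y [ 0.062 -0.998 -0.022] z [-0.998 -0.062  0.023] F [-0.1  0.8 -0.6] g 0.0851
rack xyz -0.0632 -0.0268 0.2565 yaw 0.063
```

{"name": "servo_tool", "arguments": {
  "steps": [
    {"jaw": 1, "tx": 0.5, "ty": -0.24, "tz": -0.39, "twist": -0.05},
    {"jaw": 1, "tx": 0.8, "ty": 0, "tz": 0, "twist": 0},
    {"jaw": 1, "tx": 0.8, "ty": 0, "tz": 0, "twist": 0},
    {"jaw": 1, "tx": 0.8, "ty": 0, "tz": 0, "twist": 0},
    {"jaw": 1, "tx": 0.8, "ty": 0, "tz": 0, "twist": 0},
    {"jaw": 1, "tx": 0.6, "ty": 0, "tz": 0, "twist": 0},
    {"jaw": 1, "tx": 0, "ty": 0, "tz": 0, "twist": 0}
  ]
}}

```text
t: 8.5
tool_pos: [0.5216, -0.268, 0.1404]
eef_rot: [-0.698, -0.037, 0.715, -0.018]
force: [-1.1, 0.4, 0.0]
grip_width: 0.0854
```

```bash
python3 rk.py k wrist
```

```text
t 8.5 p [ 0.5216 -0.268   0.1404] x [-0.026  0.026 -0.999] y [ 0.078 -0.997 -0.028] z [-0.997 -0.079  0.024] F [-1.1  0.4  0. ] g 0.0854
rack xyz -0.053 -0.0058 0.1404 yaw 0.079
```

View pics/k_v.png

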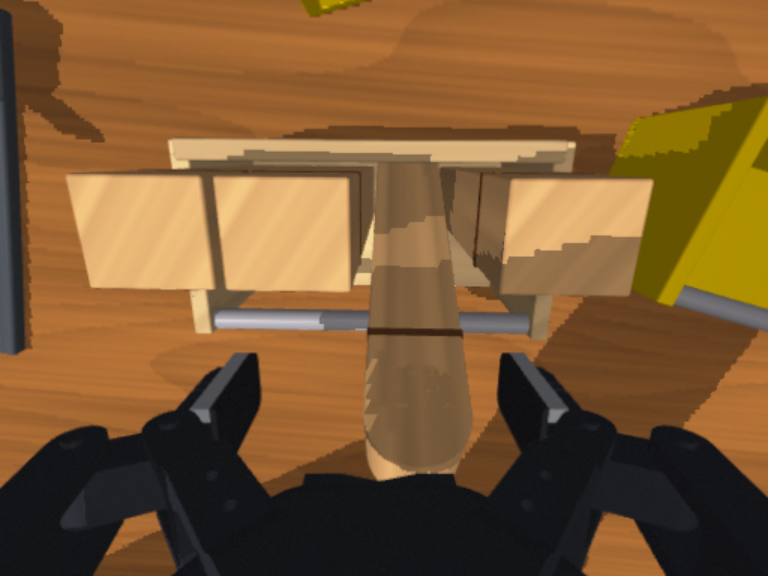

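{"name": "servo_tool", "arguments": {
  "steps": [
    {"jaw": 1, "tx": 0.1, "ty": 0.5, "tz": 0.1, "twist": 0.0},
    {"jaw": 1, "tx": 0.35, "ty": 0, "tz": 0, "twist": 0.1},
    {"jaw": 1, "tx": 0, "ty": 0, "tz": 0, "twist": 0}
  ]
}}

```text
t: 8.85
tool_pos: [0.5223, -0.2812, 0.1314]
eef_rot: [-0.699, -0.033, 0.714, -0.016]
force: [-0.1, -0.3, 0.7]
grip_width: 0.0856
```

```bash
python3 rk.py k
```

```text
t 8.85 p [ 0.5223 -0.2812  0.1314] x [-0.021  0.023 -1.   ] y [ 0.07  -0.997 -0.024] z [-0.997 -0.07   0.019] F [-0.1 -0.3  0.7] g 0.0856
rack xyz -0.0532 -0.019 0.1314 yaw 0.07
```

{"name": "servo_tool", "arguments": {
  "steps": [
    {"jaw": 1, "tx": 0.05, "ty": 0, "tz": 0.2, "twist": 0},
    {"jaw": 0, "tx": 0, "ty": 0, "tz": 0, "twist": 0},
    {"jaw": 0, "tx": 0, "ty": 0, "tz": 0, "twist": 0},
    {"jaw": 0, "tx": 0, "ty": 0, "tz": 0, "twist": 0},
    {"jaw": 0, "tx": 0, "ty": 0, "tz": 0, "twist": 0},
    {"jaw": 0, "tx": 0, "ty": 0, "tz": 0, "twist": 0}
  ]
}}

```text
t: 9.45
tool_pos: [0.5176, -0.2828, 0.1321]
eef_rot: [-0.7, -0.032, 0.713, -0.017]
force: [-0.1, 0.3, -1.0]
grip_width: 0.0333
```

```bash
python3 rk.py l side
```

```text
t 9.45 p [ 0.5176 -0.2828  0.1321] x [-0.018  0.021 -1.   ] y [ 0.069 -0.997 -0.022] z [-0.997 -0.069  0.017] F [-0.1  0.3 -1. ] g 0.0333
rack xyz -0.0579 -0.0203 0.1321 yaw 0.069
```

View pics/l_v.png

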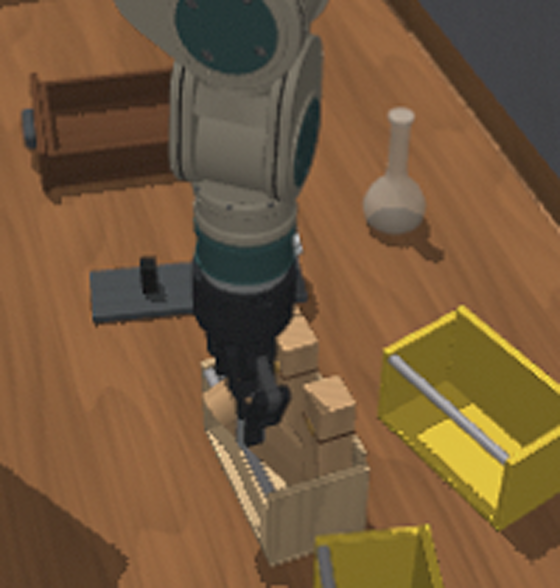

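{"name": "servo_tool", "arguments": {
  "steps": [
    {"jaw": 0, "tx": -0.5, "ty": -0.01, "tz": 0.01, "twist": 0},
    {"jaw": 0, "tx": -1, "ty": -0.02, "tz": 0.02, "twist": 0},
    {"jaw": 0, "tx": -1, "ty": -0.02, "tz": 0.02, "twist": 0}
  ]
}}

```text
t: 9.8
tool_pos: [0.5139, -0.2807, 0.1919]
eef_rot: [-0.697, -0.034, 0.716, -0.014]
force: [0.9, -0.4, -2.4]
grip_width: 0.0338
```

```bash
python3 rk.py l
```

```text
t 9.8 p [ 0.5139 -0.2807  0.1919] x [-0.029  0.027 -0.999] y [ 0.068 -0.997 -0.029] z [-0.997 -0.069  0.027] F [ 0.9 -0.4 -2.4] g 0.0338
rack xyz -0.0615 -0.0179 0.1919 yaw 0.069
```

{"name": "servo_tool", "arguments": {
  "steps": [
    {"jaw": 0, "tx": -1, "ty": -0.01, "tz": 0, "twist": 0},
    {"jaw": 0, "tx": -1, "ty": -0.02, "tz": 0, "twist": 0},
    {"jaw": 0, "tx": -1, "ty": -0.02, "tz": 0, "twist": 0},
    {"jaw": 0, "tx": -1, "ty": 0, "tz": 0, "twist": 0},
    {"jaw": 0, "tx": -0.6, "ty": 0, "tz": 0, "twist": 0},
    {"jaw": 0, "tx": 0, "ty": 0, "tz": 0, "twist": 0}
  ]
}}

```text
t: 10.4
tool_pos: [0.5172, -0.2827, 0.3186]
eef_rot: [-0.698, -0.033, 0.715, -0.016]
force: [0.3, 0.3, -1.8]
grip_width: 0.0333
```

```bash
python3 rk.py m side wrist; cp pics/m_v.png pics/m_w.png; python3 -c "
import cv2;from h import *
im=cv2.imread('pics/m_side.png');crop(im,150,60,350,310,2.3,'pics/m_s.png')"
```

```text
t 10.4 p [ 0.5172 -0.2827  0.3186] x [-0.024  0.023 -0.999] y [ 0.068 -0.997 -0.024] z [-0.997 -0.069  0.023] F [ 0.3  0.3 -1.8] g 0.0333
rack xyz -0.0583 -0.0202 0.3186 yaw 0.069
```

View pics/m_s.png

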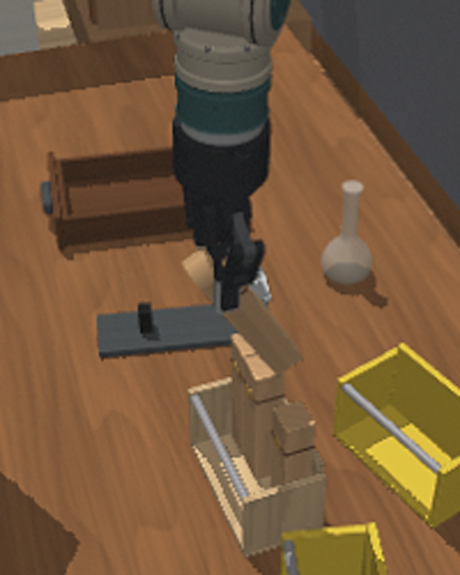

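View pics/m_w.png

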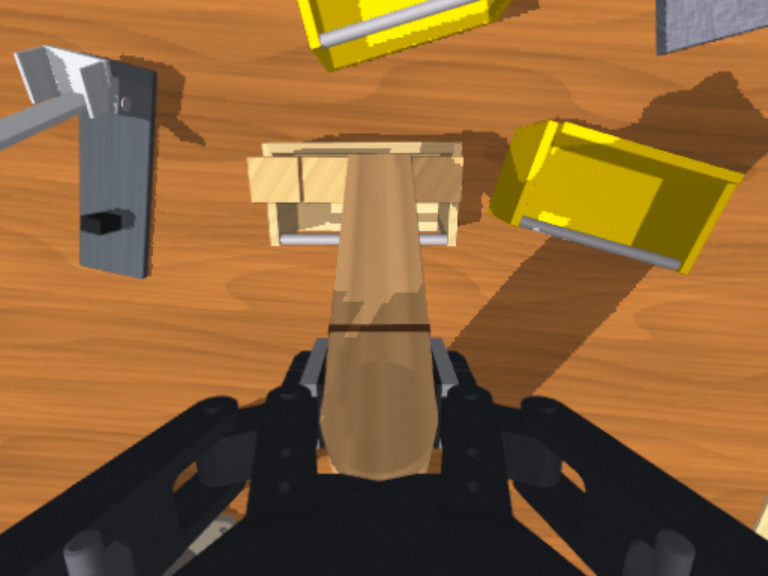

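```bash
python3 -c "
from h import *
np.save('m_cal.npy',manip.get_calibration('wrist'),allow_pickle=True)
im=cv2.imread('pics/m_wrist.png');crop(im,200,90,310,330,2.5,'pics/m5.png')"
```

```text
(no output)
```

View pics/m5.png

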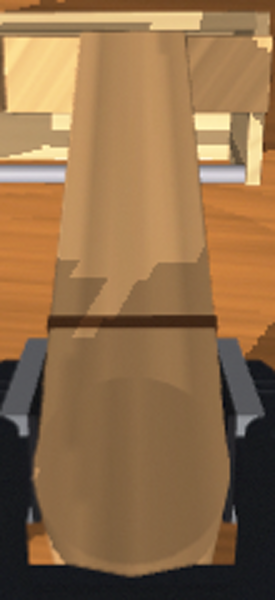

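```bash
cat > m6.py <<'E'
from h import *
from scipy.optimize import least_squares
c=np.load('m_cal.npy',allow_pickle=True).item();C=cam('wrist',c)
px=np.array([(80,32),(183,32),(132,563),(56,260),(205,260)])/2.5+[200,90]-.3
s,p,T=st()
X,Y,Z=T.T
ex=np.array([.9976,.0691,0]);ez=np.array([0,0,1.]);ey=np.cross(ez,ex)
def pt(v,u,s_,w):
    a,b,h,th=v;z=-np.sin(th)*ex+np.cos(th)*ez;x=np.cos(th)*ex+np.sin(th)*ez
    return p+a*ex+b*ey+h*ez+u*x+s_*ey+w*z
def f(v):
    P=[pt(v,.015,.017,0),pt(v,.015,-.017,0),pt(v,.015,0,.165)]
    e=proj(C,P)-px[:3]
    # side edge passes points 4,5: 
    L=proj(C,[pt(v,.015,.017,.1),pt(v,.015,-.017,.1)])
    F=proj(C,P[:2])
    def cr(a,b,q): d=b-a;return (d[0]*(q-a)[1]-d[1]*(q-a)[0])/np.hypot(*d)
    return np.r_[e.ravel(),cr(F[0],L[0],px[3]),cr(F[1],L[1],px[4])]
r=least_squares(f,[.061,0,-.117,.5]);print(r.x.round(4),f(r.x).round(1))
for dz in (-.002,.002):
  pass
E
python3 m6.py
```

```text
t 10.5 p [ 0.5163 -0.2821  0.3159] x [-0.028  0.025 -0.999] y [ 0.068 -0.997 -0.027] z [-0.997 -0.069  0.026] F [ 0.6  0.3 -2.3] g 0.0332
[ 0.0616  0.001  -0.1213  0.5452] [ 2.7 -0.1  2.8 -0.1 -3.6 -0.   1.2 -0.1]
```

{"name": "servo_tool", "arguments": {
  "steps": [
    {"jaw": 0, "tx": -0.1, "ty": -0.5, "tz": 0, "twist": 1},
    {"jaw": 0, "tx": 0, "ty": -1, "tz": 0, "twist": 1},
    {"jaw": 0, "tx": 0, "ty": -1, "tz": -0.14, "twist": 0.2},
    {"jaw": 0, "tx": 0, "ty": -1, "tz": -0.14, "twist": 0},
    {"jaw": 0, "tx": 0, "ty": -1, "tz": -0.14, "twist": 0},
    {"jaw": 0, "tx": 0, "ty": -1, "tz": -0.14, "twist": 0},
    {"jaw": 0, "tx": 0, "ty": -1, "tz": -0.14, "twist": 0},
    {"jaw": 0, "tx": 0, "ty": -1, "tz": -0.14, "twist": 0}
  ]
}}

```text
t: 11.3
tool_pos: [0.5541, -0.0934, 0.3069]
eef_rot: [-0.685, 0.048, 0.724, 0.07]
force: [-0.6, 1.1, -1.5]
grip_width: 0.0335
```

```bash
cat > tp.py <<'E'
from h import *
S=np.array([.6232,-.0083,.05]);yt=-.149;ext=np.array([np.cos(yt),np.sin(yt),0]);eyt=np.array([-ext[1],ext[0],0])
def tp():
    s,p,T=st();d=p-S;print('tip frame x,y,z(abs):',(d@ext).round(4),(d@eyt).round(4),p[2].round(4),'yaw',np.arctan2(-T[1,2],-T[0,2]).round(3));return s,p,T
def need(target):
    s,p,T=tp();w=S+target[0]*ext+target[1]*eyt;w[2]=target[2]
    print('units tx ty tz',(T.T@(w-p)/.025).round(2),'twist',((np.arctan2(-T[1,2],-T[0,2])-yt)/.1).round(2))
if __name__=='__main__':
    import sys; need([float(v) for v in sys.argv[1:4]])
E
python3 tp.py -.0260 0 .305
```

```text
t 11.3 p [ 0.5541 -0.0934  0.3069] x [-0.052  0.035 -0.998] y [-0.168 -0.986 -0.026] z [-0.984  0.166  0.057] F [-0.6  1.1 -1.5] g 0.0335
tip frame x,y,z(abs): -0.0557 -0.0944 0.3069 yaw -0.167
units tx ty tz [ 0.11 -3.8  -1.12] twist -0.18
```

{"name": "servo_tool", "arguments": {
  "steps": [
    {"jaw": 0, "tx": 0, "ty": -1, "tz": -0.3, "twist": -0.2},
    {"jaw": 0, "tx": 0, "ty": -1, "tz": -0.3, "twist": 0},
    {"jaw": 0, "tx": 0, "ty": -1, "tz": -0.3, "twist": 0},
    {"jaw": 0, "tx": 0, "ty": -0.8, "tz": -0.2, "twist": 0},
    {"jaw": 0, "tx": 0, "ty": 0, "tz": 0, "twist": 0},
    {"jaw": 0, "tx": 0, "ty": 0, "tz": 0, "twist": 0}
  ]
}}

```text
t: 11.9
tool_pos: [0.5905, -0.0035, 0.2972]
eef_rot: [-0.679, 0.032, 0.731, 0.06]
force: [-0.8, 0.1, -1.7]
grip_width: 0.0338
```

```bash
python3 tp.py -.0266 -0.001 .195
```

```text
t 11.9 p [ 0.5905 -0.0035  0.2972] x [-0.071  0.043 -0.997] y [-0.131 -0.991 -0.034] z [-0.989  0.129  0.076] F [-0.8  0.1 -1.7] g 0.0338
tip frame x,y,z(abs): -0.0331 -0.0002 0.2972 yaw -0.129
units tx ty tz [ 4.05  0.18 -0.57] twist 0.2
```

```bash
python3 -c "
from h import *
np.save('m_cal.npy',manip.get_calibration('wrist'),allow_pickle=True)
im=manip.grab_frame('wrist')[...,::-1];cv2.imwrite('pics/n_wrist.png',im);crop(im,170,30,340,330,2,'pics/n5.png')
im=manip.grab_frame('side')[...,::-1];cv2.imwrite('pics/n_side.png',im);crop(im,160,60,320,260,3,'pics/n6.png')
st()"
```

```text
t 12.0 p [ 0.5905 -0.0041  0.2975] x [-0.07   0.044 -0.997] y [-0.133 -0.991 -0.034] z [-0.989  0.13   0.075] F [ 0.2 -0.5 -1.8] g 0.0333
```

View pics/n5.png

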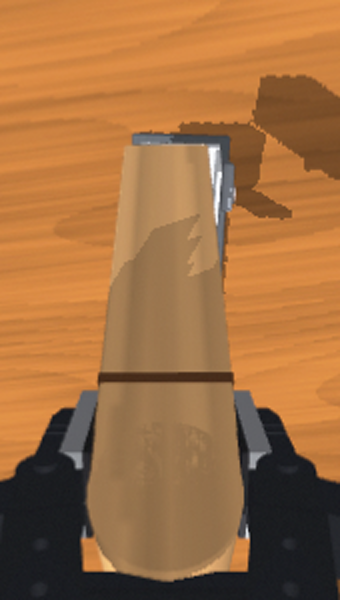

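View pics/n6.png

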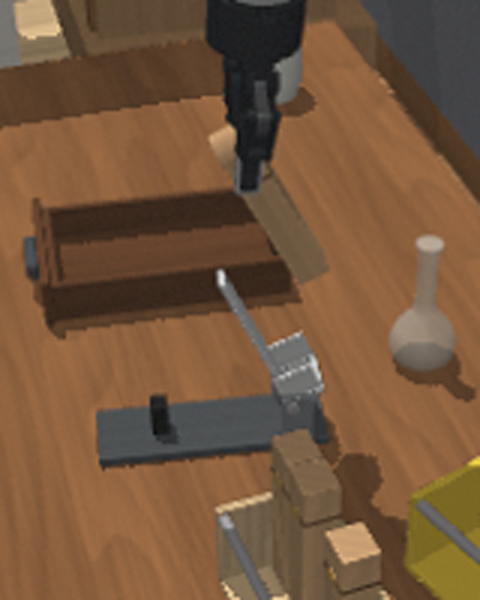

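```bash
sed -e 's#^px=.*#px=np.array([(125,146),(209,146),(166,572),(111,290),(226,290)])/2+[170,30]-.25#' -e 's/^ex=.*/yw=-.133;ex=np.array([np.cos(yw),np.sin(yw),0]);ez=np.array([0,0,1.]);ey=np.cross(ez,ex)/' m6.py > m7.py; python3 m7.py
cat >> m7.py <<'E'
D=cam('side')
v=r.x
for q in [(.015,.017,0),(.015,-.017,0),(-.015,-.017,0)]:
    print('side px',((proj(D,[pt(v,*q)])-[160,60])*3).round(0))
E
python3 m7.py | tail -3
```

```text
t 12.0 p [ 0.5905 -0.0041  0.2975] x [-0.07   0.044 -0.997] y [-0.133 -0.991 -0.034] z [-0.989  0.13   0.075] F [ 0.2 -0.5 -1.8] g 0.0333
[ 0.0551  0.0007 -0.123   0.4781] [ 3.7 -0.2  3.3 -0.1 -3.7 -0.   1.  -0.7]
side px [[319. 253.]]
side px [[326. 276.]]
side px [[296. 291.]]
```

```bash
python3 tp.py -.022 -.004 .200
```

```text
t 12.0 p [ 0.5905 -0.0041  0.2975] x [-0.07   0.044 -0.997] y [-0.133 -0.991 -0.034] z [-0.989  0.13   0.075] F [ 0.2 -0.5 -1.8] g 0.0333
tip frame x,y,z(abs): -0.033 -0.0007 0.2975 yaw -0.13
units tx ty tz [ 3.85  0.27 -0.73] twist 0.19
```

{"name": "servo_tool", "arguments": {
  "steps": [
    {"jaw": 0, "tx": 0, "ty": 0.15, "tz": -0.5, "twist": 0.2},
    {"jaw": 0, "tx": 0.6, "ty": 0.05, "tz": -0.1, "twist": 0},
    {"jaw": 0, "tx": 0.8, "ty": 0.05, "tz": -0.1, "twist": 0},
    {"jaw": 0, "tx": 0.8, "ty": 0.03, "tz": -0.05, "twist": 0},
    {"jaw": 0, "tx": 0.8, "ty": 0, "tz": 0, "twist": 0},
    {"jaw": 0, "tx": 0.5, "ty": 0, "tz": 0, "twist": 0},
    {"jaw": 0, "tx": 0, "ty": 0, "tz": 0, "twist": 0}
  ]
}}

```text
t: 12.7
tool_pos: [0.6031, -0.0206, 0.2027]
eef_rot: [-0.68, 0.041, 0.729, 0.069]
force: [1.0, 0.9, -1.8]
grip_width: 0.0332
```

```bash
python3 tp.py -.022 -.004 .196;python3 -c "
from h import *
np.save('o_cal.npy',manip.get_calibration('wrist'),allow_pickle=True)
im=manip.grab_frame('side')[...,::-1];cv2.imwrite('pics/o_side.png',im);crop(im,190,110,310,230,5,'pics/o6.png')
im=manip.grab_frame('wrist')[...,::-1];cv2.imwrite('pics/o_wrist.png',im);crop(im,170,30,340,330,2,'pics/o5.png')
st()"
```

```text
t 12.7 p [ 0.6031 -0.0206  0.2027] x [-0.067  0.046 -0.997] y [-0.156 -0.987 -0.035] z [-0.985  0.153  0.073] F [ 1.   0.9 -1.8] g 0.0332
tip frame x,y,z(abs): -0.018 -0.0151 0.2027 yaw -0.154
units tx ty tz [ 0.29 -0.43  0.14] twist -0.05
t 12.8 p [ 0.6037 -0.0206  0.2047] x [-0.065  0.045 -0.997] y [-0.156 -0.987 -0.034] z [-0.986  0.153  0.071] F [ 0.1  0.1 -1.9] g 0.0333
```

View pics/o6.png

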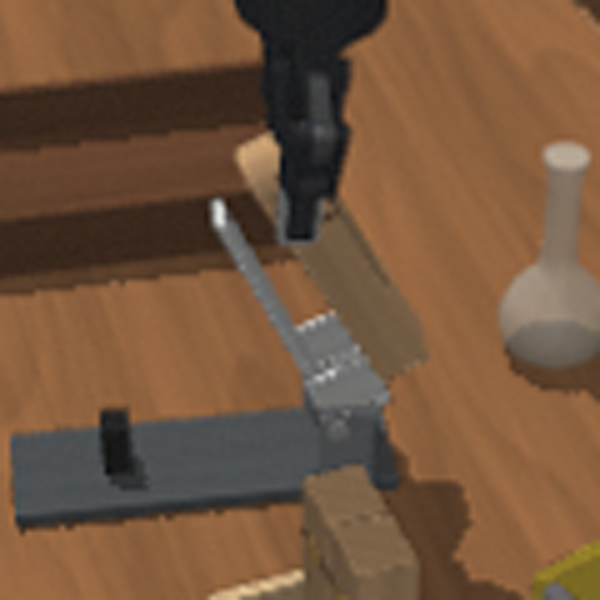

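View pics/o5.png

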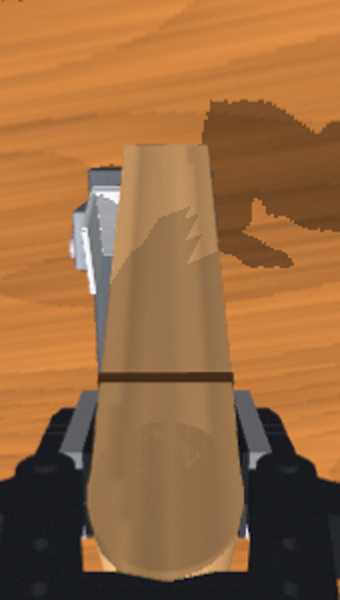

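{"name": "servo_tool", "arguments": {
  "steps": [
    {"jaw": 0, "tx": 0, "ty": -0.4, "tz": 0, "twist": 0},
    {"jaw": 0, "tx": 0, "ty": 0, "tz": 0, "twist": 0}
  ]
}}

```text
t: 13.0
tool_pos: [0.6058, -0.0147, 0.207]
eef_rot: [-0.681, 0.037, 0.728, 0.068]
force: [-0.2, -0.7, -2.2]
grip_width: 0.0334
```

```bash
python3 tp.py -.022 -.004 .196
```

```text
t 13.0 p [ 0.6058 -0.0147  0.207 ] x [-0.062  0.048 -0.997] y [-0.149 -0.988 -0.038] z [-0.987  0.146  0.069] F [-0.2 -0.7 -2.2] g 0.0334
tip frame x,y,z(abs): -0.0162 -0.0089 0.207 yaw -0.147
units tx ty tz [ 0.46 -0.18  0.2 ] twist 0.02
```

{"name": "servo_tool", "arguments": {
  "steps": [
    {"jaw": 0, "tx": 0.2, "ty": -0.25, "tz": 0, "twist": 0},
    {"jaw": 0, "tx": 0.2, "ty": 0, "tz": 0.1, "twist": 0}
  ]
}}

```text
t: 13.2
tool_pos: [0.6051, -0.0102, 0.1994]
eef_rot: [-0.683, 0.034, 0.726, 0.066]
force: [-0.0, 0.7, -2.0]
grip_width: 0.033
```

```bash
python3 tp.py -.022 -.004 .196; python3 -c "
from h import *
im=manip.grab_frame('wrist')[...,::-1];cv2.imwrite('pics/p_wrist.png',im);crop(im,170,30,340,330,2,'pics/p5.png')"
```

```text
t 13.2 p [ 0.6051 -0.0102  0.1994] x [-0.057  0.05  -0.997] y [-0.143 -0.989 -0.041] z [-0.988  0.141  0.063] F [-0.   0.7 -2. ] g 0.033
tip frame x,y,z(abs): -0.0176 -0.0045 0.1994 yaw -0.141
units tx ty tz [ 0.15 -0.02  0.17] twist 0.08
```

View pics/p5.png

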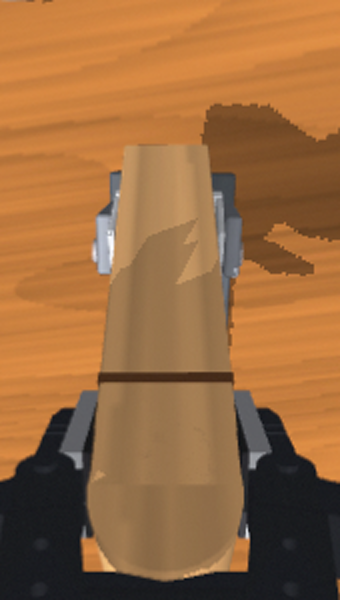

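{"name": "servo_tool", "arguments": {
  "steps": [
    {"jaw": 0, "tx": 0.2, "ty": 0, "tz": 0.2, "twist": 0},
    {"jaw": 0, "tx": 0.2, "ty": 0, "tz": 0.2, "twist": 0},
    {"jaw": 0, "tx": 0.2, "ty": 0, "tz": 0.2, "twist": 0}
  ]
}}

```text
t: 13.55
tool_pos: [0.5872, -0.0072, 0.1836]
eef_rot: [-0.683, 0.034, 0.727, 0.066]
force: [-1.0, -0.6, -1.9]
grip_width: 0.0333
```

```bash
python3 tp.py -.042 -.004 .180; python3 -c "
from h import *
im=manip.grab_frame('side')[...,::-1];cv2.imwrite('pics/q_side.png',im);crop(im,190,110,310,230,5,'pics/q6.png')"
```

```text
t 13.55 p [ 0.5872 -0.0072  0.1836] x [-0.059  0.049 -0.997] y [-0.143 -0.989 -0.041] z [-0.988  0.14   0.065] F [-1.  -0.6 -1.9] g 0.0333
tip frame x,y,z(abs): -0.0357 -0.0043 0.1836 yaw -0.141
units tx ty tz [ 0.16 -0.01  0.24] twist 0.08
```

View pics/q6.png

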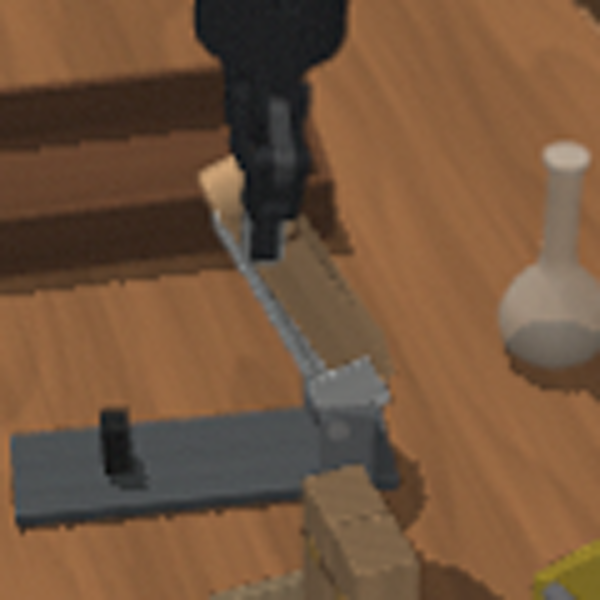

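{"name": "servo_tool", "arguments": {
  "steps": [
    {"jaw": 0, "tx": 0.1, "ty": 0, "tz": 0.15, "twist": 0},
    {"jaw": 0, "tx": 0.15, "ty": 0, "tz": 0.1, "twist": 0}
  ]
}}

```text
t: 13.8
tool_pos: [0.5805, -0.0061, 0.1779]
eef_rot: [-0.684, 0.034, 0.726, 0.066]
force: [1.8, 0.2, 0.7]
grip_width: 0.0332
```

```bash
python3 tp.py -.042 -.004 .180
```

```text
t 13.8 p [ 0.5805 -0.0061  0.1779] x [-0.057  0.049 -0.997] y [-0.143 -0.989 -0.041] z [-0.988  0.14   0.063] F [1.8 0.2 0.7] g 0.0332
tip frame x,y,z(abs): -0.0426 -0.0042 0.1779 yaw -0.141
units tx ty tz [-0.08 -0.01 -0.02] twist 0.08
```

{"name": "servo_tool", "arguments": {
  "steps": [
    {"jaw": 0, "tx": 0.12, "ty": 0, "tz": 0.05, "twist": 0},
    {"jaw": 0, "tx": 0.1, "ty": 0, "tz": 0, "twist": 0}
  ]
}}

```text
t: 14.0
tool_pos: [0.5799, -0.006, 0.1771]
eef_rot: [-0.685, 0.034, 0.724, 0.066]
force: [-5.4, 0.4, 12.1]
grip_width: 0.0333
```

```bash
python3 tp.py -.042 -.004 .180; python3 -c "
from h import *
im=manip.grab_frame('side')[...,::-1];cv2.imwrite('pics/r_side.png',im);crop(im,190,110,310,230,5,'pics/r6.png')"
```

```text
t 14.0 p [ 0.5799 -0.006   0.1771] x [-0.052  0.049 -0.997] y [-0.143 -0.989 -0.041] z [-0.988  0.14   0.058] F [-5.4  0.4 12.1] g 0.0333
tip frame x,y,z(abs): -0.0431 -0.0042 0.1771 yaw -0.141
units tx ty tz [-0.12 -0.01 -0.04] twist 0.08
```

View pics/r6.png

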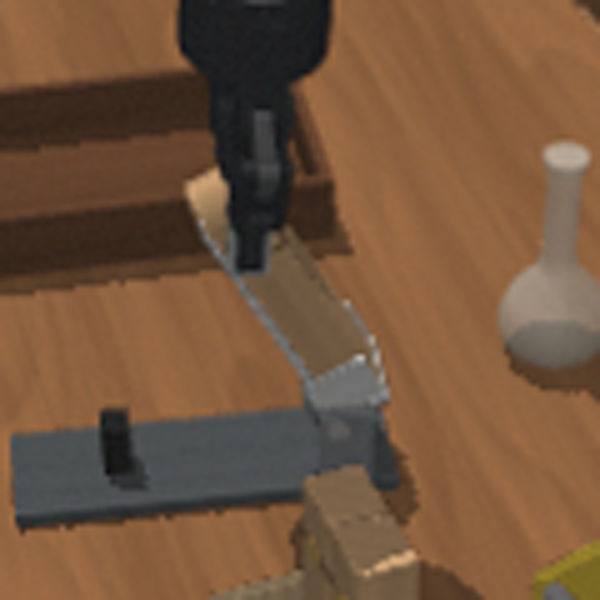

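{"name": "servo_tool", "arguments": {
  "steps": [
    {"jaw": 1, "tx": 0, "ty": 0, "tz": 0, "twist": 0},
    {"jaw": 1, "tx": 0, "ty": 0, "tz": 0, "twist": 0},
    {"jaw": 1, "tx": 0, "ty": 0, "tz": 0, "twist": 0},
    {"jaw": 1, "tx": -0.3, "ty": 0, "tz": 0, "twist": 0},
    {"jaw": 1, "tx": -1, "ty": 0, "tz": 0, "twist": 0},
    {"jaw": 1, "tx": -1, "ty": 0, "tz": 0, "twist": 0},
    {"jaw": 1, "tx": -1, "ty": 0, "tz": 0, "twist": 0},
    {"jaw": 0, "tx": -0.5, "ty": 0, "tz": 0, "twist": 0}
  ]
}}

```text
t: 14.85
tool_pos: [0.5822, -0.0104, 0.2728]
eef_rot: [-0.682, 0.034, 0.727, 0.066]
force: [0.6, 0.3, 0.5]
grip_width: 0.0732
```

```bash
python3 tp.py 0.06 0 .27; python3 -c "
from h import *
np.save('s_cal.npy',manip.get_calibration('wrist'),allow_pickle=True)
im=manip.grab_frame('side')[...,::-1];cv2.imwrite('pics/s_side.png',im);crop(im,190,110,310,230,5,'pics/s6.png')
im=manip.grab_frame('wrist')[...,::-1];cv2.imwrite('pics/s_wrist.png',im);crop(im,170,30,340,330,2,'pics/s5.png')"
```

```text
t 14.85 p [ 0.5822 -0.0104  0.2728] x [-0.06   0.05  -0.997] y [-0.143 -0.989 -0.041] z [-0.988  0.14   0.067] F [0.6 0.3 0.5] g 0.0732
tip frame x,y,z(abs): -0.0402 -0.0082 0.2728 yaw -0.141
units tx ty tz [-0.14 -0.3  -4.01] twist 0.08
```

View pics/s6.png

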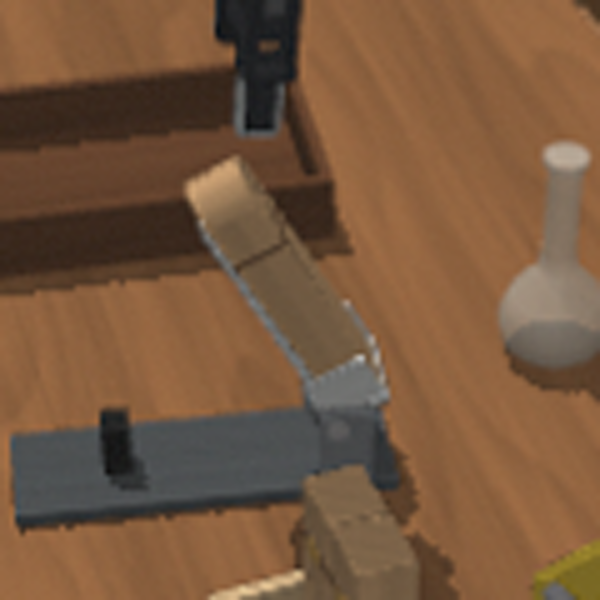

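View pics/s5.png

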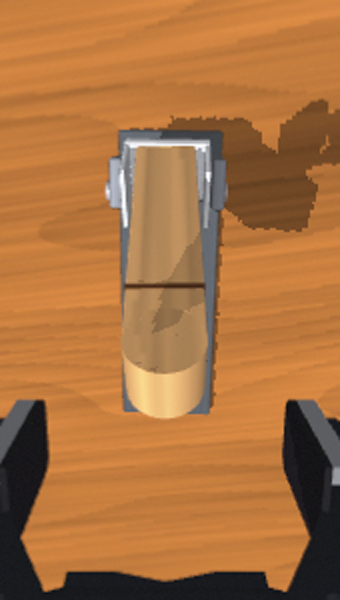

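{"name": "servo_tool", "arguments": {
  "steps": [
    {"jaw": 0, "tx": 0, "ty": -0.15, "tz": -1, "twist": 0},
    {"jaw": 0, "tx": 0, "ty": -0.15, "tz": -1, "twist": 0},
    {"jaw": 0, "tx": 0, "ty": 0, "tz": -0.6, "twist": 0},
    {"jaw": 0, "tx": 0.8, "ty": 0, "tz": 0, "twist": 0},
    {"jaw": 0, "tx": 0.9, "ty": 0, "tz": 0, "twist": 0},
    {"jaw": 0, "tx": 0.9, "ty": 0, "tz": 0, "twist": 0},
    {"jaw": 0, "tx": 0, "ty": 0, "tz": 0, "twist": 0}
  ]
}}

```text
t: 15.65
tool_pos: [0.641, -0.0108, 0.1916]
eef_rot: [-0.678, 0.031, 0.731, 0.066]
force: [-1.0, 0.1, 0.0]
grip_width: 0.0001
```

```bash
python3 tp.py -0.024 0 .197; python3 -c "
from h import *
im=manip.grab_frame('side')[...,::-1];cv2.imwrite('pics/t_side.png',im);crop(im,190,110,310,230,5,'pics/t6.png')"
```

```text
t 15.65 p [ 0.641  -0.0108  0.1916] x [-0.072  0.054 -0.996] y [-0.138 -0.989 -0.043] z [-0.988  0.135  0.078] F [-1.   0.1  0. ] g 0.0001
tip frame x,y,z(abs): 0.018 0.0002 0.1916 yaw -0.135
units tx ty tz [-0.08 -0.02  1.69] twist 0.14
```

View pics/t6.png

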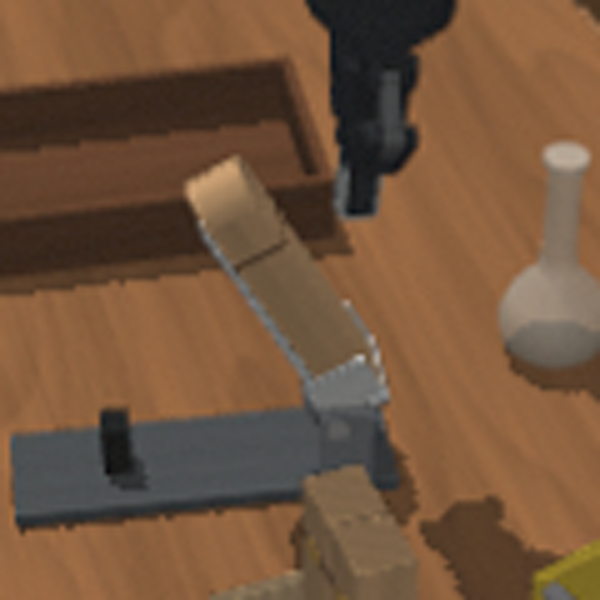

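{"name": "servo_tool", "arguments": {
  "steps": [
    {"jaw": 0, "tx": 0, "ty": 0, "tz": 0.7, "twist": 0.1},
    {"jaw": 0, "tx": 0, "ty": 0, "tz": 0.7, "twist": 0},
    {"jaw": 0, "tx": 0.05, "ty": 0, "tz": 0.5, "twist": 0},
    {"jaw": 0, "tx": 0.2, "ty": 0, "tz": 0.5, "twist": 0},
    {"jaw": 0, "tx": 0.2, "ty": 0, "tz": 0.4, "twist": 0}
  ]
}}

```text
t: 16.2
tool_pos: [0.5766, -0.0042, 0.1917]
eef_rot: [-0.684, 0.033, 0.725, 0.068]
force: [2.7, -0.5, 0.1]
grip_width: -0.0005
```

```bash
python3 tp.py -0.0707 0 .173; python3 -c "
from h import *
im=manip.grab_frame('side')[...,::-1];cv2.imwrite('pics/u_side.png',im);crop(im,190,110,310,230,5,'pics/u6.png')"
```

```text
t 16.2 p [ 0.5766 -0.0042  0.1917] x [-0.054  0.054 -0.997] y [-0.143 -0.989 -0.046] z [-0.988  0.14   0.061] F [ 2.7 -0.5  0.1] g -0.0005
tip frame x,y,z(abs): -0.0467 -0.0029 0.1917 yaw -0.141
units tx ty tz [ 0.81 -0.09  0.91] twist 0.08
```

View pics/u6.png

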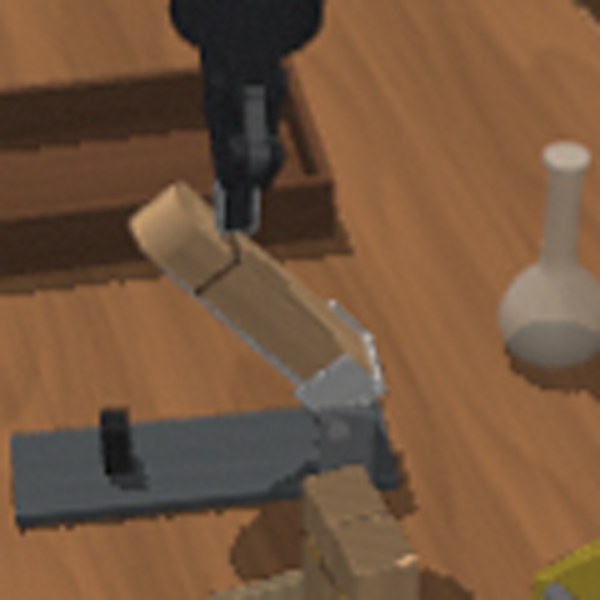

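{"name": "servo_tool", "arguments": {
  "steps": [
    {"jaw": 0, "tx": 0.3, "ty": -0.1, "tz": 0.5, "twist": 0},
    {"jaw": 0, "tx": 0.4, "ty": 0, "tz": 0.4, "twist": 0},
    {"jaw": 0, "tx": 0.4, "ty": 0, "tz": 0.4, "twist": 0},
    {"jaw": 0, "tx": 0.5, "ty": 0, "tz": 0.4, "twist": 0},
    {"jaw": 0, "tx": 0.5, "ty": 0, "tz": 0.25, "twist": 0}
  ]
}}

```text
t: 16.75
tool_pos: [0.5269, 0.0049, 0.1468]
eef_rot: [-0.688, 0.031, 0.722, 0.066]
force: [-1.6, 1.0, 2.5]
grip_width: -0.0002
```

```bash
python3 tp.py -0.1043 0 .133
```

```text
t 16.75 p [0.5269 0.0049 0.1468] x [-0.045  0.053 -0.998] y [-0.139 -0.989 -0.046] z [-0.989  0.137  0.052] F [-1.6  1.   2.5] g -0.0002
tip frame x,y,z(abs): -0.0972 -0.0013 0.1468 yaw -0.137
units tx ty tz [ 0.57 -0.03  0.25] twist 0.12
```

{"name": "servo_tool", "arguments": {
  "steps": [
    {"jaw": 0, "tx": 0.5, "ty": 0, "tz": 0.2, "twist": 0},
    {"jaw": 0, "tx": 0.5, "ty": 0, "tz": 0.2, "twist": 0},
    {"jaw": 0, "tx": 0.45, "ty": 0, "tz": 0.05, "twist": 0},
    {"jaw": 0, "tx": 0.3, "ty": 0, "tz": 0, "twist": 0}
  ]
}}

```text
t: 17.15
tool_pos: [0.5106, 0.008, 0.1011]
eef_rot: [-0.686, 0.031, 0.723, 0.066]
force: [-16.4, -0.3, 64.4]
grip_width: 0.0002
```

```bash
python3 tp.py -0.117 0 .1; python3 -c "
from h import *
im=manip.grab_frame('side')[...,::-1];cv2.imwrite('pics/v_side.png',im);crop(im,190,110,310,230,5,'pics/v6.png')"
```

```text
t 17.15 p [0.5106 0.008  0.1011] x [-0.049  0.054 -0.997] y [-0.138 -0.989 -0.046] z [-0.989  0.135  0.056] F [-16.4  -0.3  64.4] g 0.0002
tip frame x,y,z(abs): -0.1138 -0.0006 0.1011 yaw -0.136
units tx ty tz [ 0.05 -0.02  0.13] twist 0.13
```

View pics/v6.png

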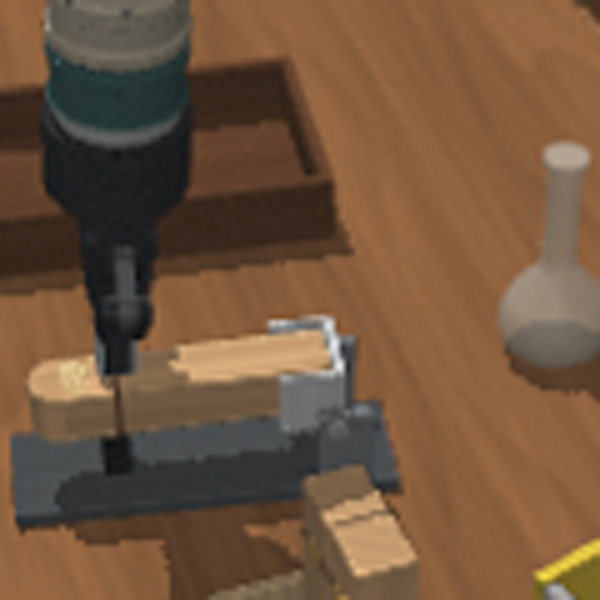

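{"name": "servo_tool", "arguments": {
  "steps": [
    {"jaw": 0, "tx": -0.4, "ty": 0, "tz": 0, "twist": 0},
    {"jaw": 0, "tx": -1, "ty": 0, "tz": 0, "twist": 0},
    {"jaw": 0, "tx": -1, "ty": 0, "tz": 0, "twist": 0},
    {"jaw": 1, "tx": -1, "ty": 0, "tz": 0, "twist": 0},
    {"jaw": 1, "tx": -1, "ty": 0, "tz": 0, "twist": 0},
    {"jaw": 1, "tx": -0.5, "ty": 0, "tz": 0, "twist": 0},
    {"jaw": 1, "tx": 0, "ty": 0, "tz": 0, "twist": 0}
  ]
}}

```text
t: 17.9
tool_pos: [0.5188, 0.0013, 0.225]
eef_rot: [-0.686, 0.03, 0.724, 0.067]
force: [-0.6, 0.6, -0.4]
grip_width: 0.0579
```

```bash
python3 tp.py -0.075 0 .22; python3 -c "
from h import *
np.save('w_cal.npy',manip.get_calibration('wrist'),allow_pickle=True)
im=manip.grab_frame('wrist')[...,::-1];cv2.imwrite('pics/w_wrist.png',im);cv2.imwrite('pics/w5.png',cv2.resize(im,None,fx=1.5,fy=1.5))
im=manip.grab_frame('side')[...,::-1];cv2.imwrite('pics/w_side.png',im);crop(im,190,110,310,230,5,'pics/w6.png')"
```

```text
t 17.9 p [0.5188 0.0013 0.225 ] x [-0.05   0.055 -0.997] y [-0.138 -0.989 -0.048] z [-0.989  0.135  0.057] F [-0.6  0.6 -0.4] g 0.0579
tip frame x,y,z(abs): -0.1047 -0.006 0.225 yaw -0.135
units tx ty tz [ 0.14 -0.22 -1.2 ] twist 0.14
```

View pics/w5.png

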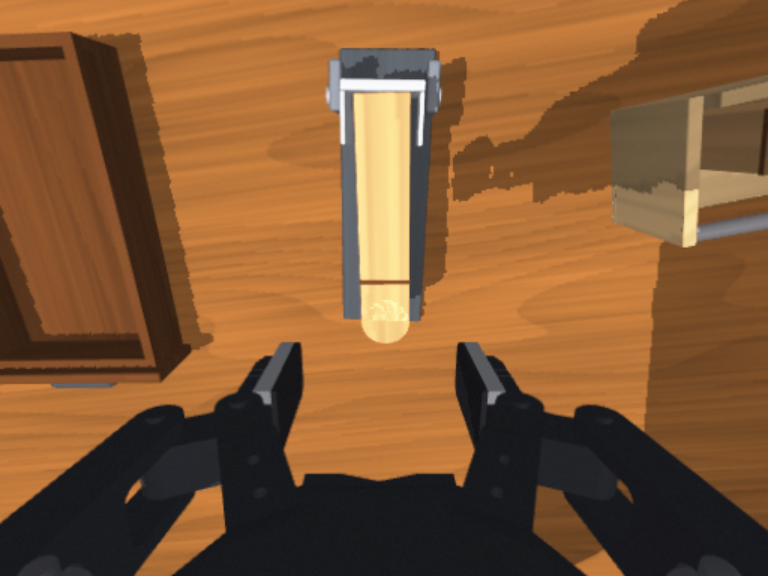

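View pics/w6.png

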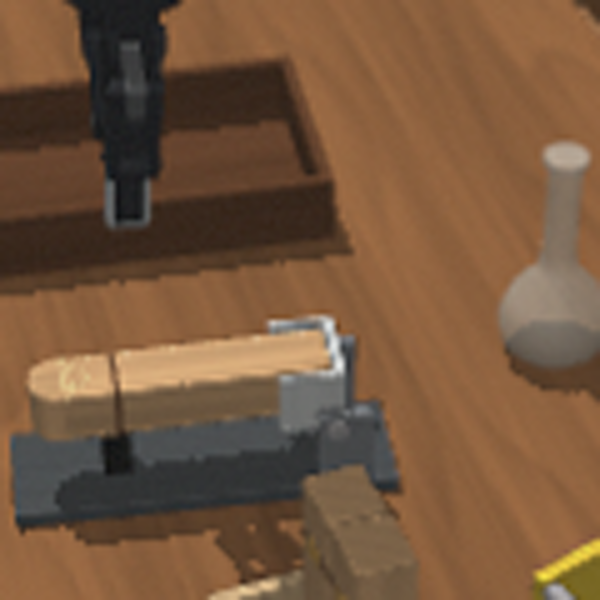

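Run:
```python
from tp import *
C=cam('wrist',np.load('w_cal.npy',allow_pickle=True).item())
D=cam('side')
for a,b,h in [(0,.017,.08),(0,-.017,.08),(-.165,0,.08),(-.165,0,.095)]:
    w=S+a*ext+b*eyt;w[2]=h
    print(a,b,h,(proj(C,[w])*1.5).round(0),((proj(D,[w])-[190,110])*5).round(0))
print(plane(C,np.array([(384,92),(386,343)])/1.5,.08))
print('need',end='');need([-.082,0,.14])
```

```text
0 0.017 0.08 [[353.  91.]] [[316. 329.]]
0 -0.017 0.08 [[411.  91.]] [[325. 368.]]
-0.165 0 0.08 [[379. 343.]] [[ 20. 378.]]
-0.165 0 0.095 [[378. 353.]] [[ 17. 356.]]
[[ 0.62260168 -0.00960863  0.08      ]
 [ 0.45902645  0.01095981  0.08      ]]
needt 18.0 p [0.5173 0.0015 0.223 ] x [-0.054  0.056 -0.997] y [-0.138 -0.989 -0.048] z [-0.989  0.135  0.061] F [-0.7  0.3 -0.6] g 0.0724
tip frame x,y,z(abs): -0.1062 -0.006 0.223 yaw -0.135
units tx ty tz [ 3.26 -0.07 -1.17] twist 0.14
```

Run:
```python
from h import *
im=cv2.imread('pics/a_top.png');crop(im,95,155,185,270,5,'pics/x1.png')
```

```text
(no output)
```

View pics/x1.png

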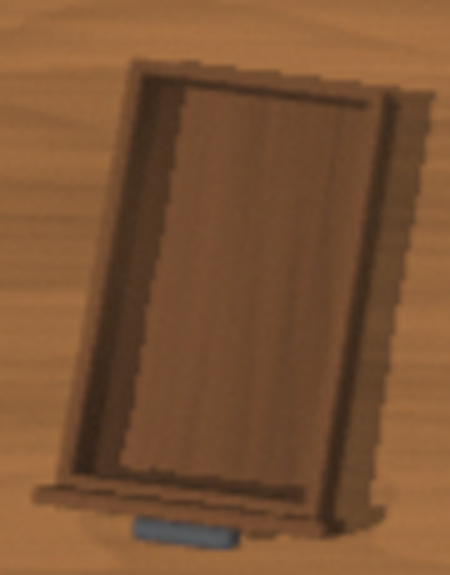

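```bash
python3 - <<'E'
from h import *
T=cam('top');q=lambda l:np.array(l,float)/5+[95,155]-.4
P=plane(T,q([(148,77),(372,103),(77,472),(307,503),(135,62),(390,92)]),.045);print(P.round(4))
m=P[:4].mean(0);print(m)
yaw=np.arctan2(*( (P[0]+P[1]-P[2]-P[3])[[1,0]]));print(yaw)
print([np.linalg.norm(P[a]-P[b]) for a,b in((0,1),(2,3),(0,2),(1,3))])
E
cat > dr.py <<'E'
from h import *
E
```

```text
[[0.6955 0.3274 0.045 ]
 [0.6828 0.1959 0.045 ]
 [0.467  0.3516 0.045 ]
 [0.4523 0.2204 0.045 ]
 [0.7043 0.3356 0.045 ]
 [0.6896 0.1858 0.045 ]]
[0.57440495 0.27382587 0.045     ]
-0.10571881354449593
[np.float64(0.13206751273022949), np.float64(0.13204245443684565), np.float64(0.2298041792241856), np.float64(0.2318718467265053)]
```

```bash
python3 tp.py -.082 -.002 .08
```

```text
t 18.0 p [0.5173 0.0015 0.223 ] x [-0.054  0.056 -0.997] y [-0.138 -0.989 -0.048] z [-0.989  0.135  0.061] F [-0.7  0.3 -0.6] g 0.0724
tip frame x,y,z(abs): -0.1062 -0.006 0.223 yaw -0.135
units tx ty tz [ 5.65  0.12 -1.32] twist 0.14
```

{"name": "servo_tool", "arguments": {
  "steps": [
    {"jaw": 1, "tx": 0.3, "ty": 0.05, "tz": -0.65, "twist": 0},
    {"jaw": 1, "tx": 0.8, "ty": 0.05, "tz": -0.65, "twist": 0},
    {"jaw": 1, "tx": 0.9, "ty": 0, "tz": 0, "twist": 0},
    {"jaw": 1, "tx": 0.9, "ty": 0, "tz": 0, "twist": 0},
    {"jaw": 1, "tx": 0.9, "ty": 0, "tz": 0, "twist": 0},
    {"jaw": 1, "tx": 0.5, "ty": 0, "tz": 0, "twist": 0}
  ]
}}

```text
t: 18.6
tool_pos: [0.5396, 0.0016, 0.1022]
eef_rot: [-0.681, 0.03, 0.729, 0.067]
force: [-0.4, -0.6, 0.1]
grip_width: 0.0852
```

```bash
python3 tp.py -.082 -.002 .08; python3 rk.py y wrist
```

```text
t 18.6 p [0.5396 0.0016 0.1022] x [-0.063  0.057 -0.996] y [-0.138 -0.989 -0.048] z [-0.988  0.134  0.071] F [-0.4 -0.6  0.1] g 0.0852
tip frame x,y,z(abs): -0.0841 -0.0026 0.1022 yaw -0.135
units tx ty tz [ 0.88  0.02 -0.15] twist 0.14
t 18.6 p [0.5396 0.0016 0.1022] x [-0.063  0.057 -0.996] y [-0.138 -0.989 -0.048] z [-0.988  0.134  0.071] F [-0.4 -0.6  0.1] g 0.0852
rack xyz -0.0161 0.2619 0.1022 yaw -0.135
```

View pics/y_v.png

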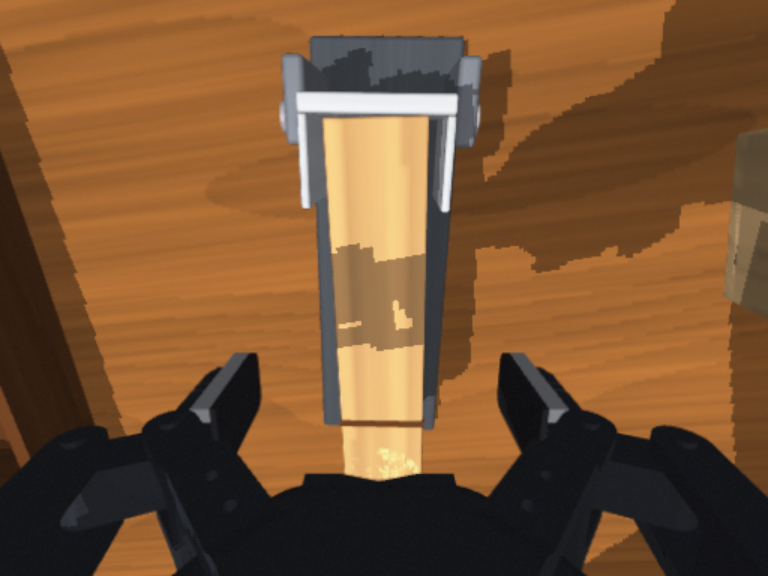

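{"name": "servo_tool", "arguments": {
  "steps": [
    {"jaw": 1, "tx": 0.45, "ty": 0, "tz": -0.1, "twist": 0},
    {"jaw": 1, "tx": 0.4, "ty": 0, "tz": -0.05, "twist": 0},
    {"jaw": 0.2, "tx": 0, "ty": 0, "tz": 0, "twist": 0},
    {"jaw": 0, "tx": 0, "ty": 0, "tz": 0, "twist": 0},
    {"jaw": 0, "tx": 0, "ty": 0, "tz": 0, "twist": 0},
    {"jaw": 0, "tx": 0, "ty": 0, "tz": 0, "twist": 0},
    {"jaw": 0, "tx": 0, "ty": 0, "tz": 0, "twist": 0}
  ]
}}

```text
t: 19.35
tool_pos: [0.5414, 0.0025, 0.0789]
eef_rot: [-0.68, 0.03, 0.729, 0.067]
force: [-1.0, 0.8, -1.6]
grip_width: 0.0331
```

```bash
python3 tp.py -.082 -.002 .08
```

```text
t 19.35 p [0.5414 0.0025 0.0789] x [-0.065  0.058 -0.996] y [-0.138 -0.989 -0.048] z [-0.988  0.134  0.073] F [-1.   0.8 -1.6] g 0.0331
tip frame x,y,z(abs): -0.0825 -0.0015 0.0789 yaw -0.135
units tx ty tz [-0.05  0.02 -0.01] twist 0.14
```

{"name": "servo_tool", "arguments": {
  "steps": [
    {"jaw": 0, "tx": -0.5, "ty": 0, "tz": 0.03, "twist": 0},
    {"jaw": 0, "tx": -1, "ty": 0, "tz": 0.07, "twist": 0},
    {"jaw": 0, "tx": -1, "ty": 0, "tz": 0.07, "twist": 0},
    {"jaw": 0, "tx": -1, "ty": 0, "tz": 0, "twist": 0},
    {"jaw": 0, "tx": -1, "ty": 0, "tz": 0, "twist": 0},
    {"jaw": 0, "tx": 0, "ty": 0, "tz": 0, "twist": 0}
  ]
}}

```text
t: 19.95
tool_pos: [0.5444, -0.0038, 0.1986]
eef_rot: [-0.681, 0.03, 0.729, 0.067]
force: [0.6, -0.3, -1.7]
grip_width: 0.0331
```

```bash
cat > dw.py <<'E'
from h import *
import sys
s,p,T=st();t=np.array([float(v) for v in sys.argv[1:4]])
print('units',(T.T@(t-p)/.025).round(2),'yaw',np.arctan2(-T[1,2],-T[0,2]).round(3))
if len(sys.argv)>4:
    im=manip.grab_frame('side')[...,::-1];crop(im,150,70,310,230,3.5,f'pics/{sys.argv[4]}_s.png')
    im=manip.grab_frame('wrist')[...,::-1];cv2.imwrite(f'pics/{sys.argv[4]}_w.png',cv2.resize(im,None,fx=1.5,fy=1.5))
E
python3 dw.py .5744 .274 .18 z1
```

```text
t 19.95 p [ 0.5444 -0.0038  0.1986] x [-0.064  0.057 -0.996] y [-0.138 -0.989 -0.048] z [-0.988  0.134  0.071] F [ 0.6 -0.3 -1.7] g 0.0331
units [  1.3  -11.12   0.25] yaw -0.135
```

View pics/z1_s.png

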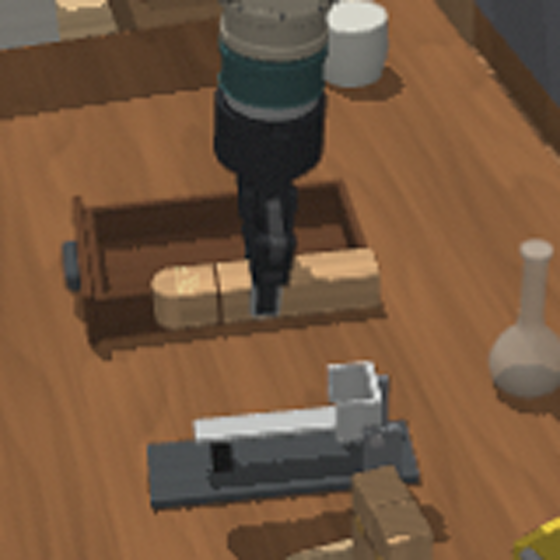

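{"name": "servo_tool", "arguments": {
  "steps": [
    {"jaw": 0, "tx": 0, "ty": -0.6, "tz": 0, "twist": 0},
    {"jaw": 0, "tx": 0, "ty": -1, "tz": 0, "twist": -0.15},
    {"jaw": 0, "tx": 0, "ty": -1, "tz": 0, "twist": -0.15},
    {"jaw": 0, "tx": 0, "ty": -1, "tz": 0, "twist": 0},
    {"jaw": 0, "tx": 0, "ty": -1, "tz": 0, "twist": 0},
    {"jaw": 0, "tx": 0, "ty": -1, "tz": 0, "twist": 0},
    {"jaw": 0, "tx": 0, "ty": -1, "tz": 0, "twist": 0},
    {"jaw": 0, "tx": 0, "ty": -1, "tz": 0, "twist": 0}
  ]
}}

```text
t: 20.85
tool_pos: [0.5478, 0.117, 0.2044]
eef_rot: [-0.673, -0.055, 0.737, 0.034]
force: [0.1, 0.3, -1.6]
grip_width: 0.0335
```

```bash
python3 dw.py .5744 .274 .18
```

```text
t 20.85 p [0.5478 0.117  0.2044] x [-0.093  0.124 -0.988] y [ 0.023 -0.992 -0.127] z [-0.995 -0.034  0.089] F [ 0.1  0.3 -1.6] g 0.0335
units [ 1.65 -6.08 -1.36] yaw 0.034
```

```bash
python3 -c "
from h import *
s=manip.read_state();print(np.round(s['q'],3),np.round(s['joint_vel'],3))"
```

```text
[ 0.033  0.243 -0.183  1.234  0.128  3.141] [0.209 0.026 0.096 0.068 0.115 0.001]
```

{"name": "servo_tool", "arguments": {
  "steps": [
    {"jaw": 0, "tx": 0, "ty": 0, "tz": 0, "twist": -1},
    {"jaw": 0, "tx": 0, "ty": 0, "tz": 0, "twist": -1},
    {"jaw": 0, "tx": 0, "ty": 0, "tz": 0, "twist": -1},
    {"jaw": 0, "tx": 0, "ty": 0, "tz": 0, "twist": -1},
    {"jaw": 0, "tx": 0, "ty": 0, "tz": 0, "twist": -1},
    {"jaw": 0, "tx": 0, "ty": 0, "tz": 0, "twist": -1},
    {"jaw": 0, "tx": 0, "ty": 0, "tz": 0, "twist": -1},
    {"jaw": 0, "tx": 0, "ty": 0, "tz": 0, "twist": -1}
  ]
}}

```text
t: 21.65
tool_pos: [0.5492, 0.1239, 0.2077]
eef_rot: [-0.629, -0.352, 0.649, -0.243]
force: [0.6, 1.3, -0.9]
grip_width: 0.033
```

```bash
python3 dw.py .5744 .274 .18;python3 -c "
from h import *
s=manip.read_state();print(np.round(s['q'],3),np.round(s['joint_vel'],3))"
```

```text
t 21.65 p [0.5492 0.1239 0.2077] x [-0.09   0.128 -0.988] y [ 0.758 -0.634 -0.151] z [-0.646 -0.762 -0.04 ] F [ 0.6  1.3 -0.9] g 0.033
units [ 1.77 -2.88 -5.18] yaw 0.868
[ 0.044  0.243 -0.176  1.236  0.132  2.308] [ 1.100e-02 -1.000e-03  8.000e-03  3.000e-03  4.000e-03 -1.032e+00]
```

{"name": "servo_tool", "arguments": {
  "steps": [
    {"jaw": 0, "tx": 0, "ty": 0, "tz": 0, "twist": -1},
    {"jaw": 0, "tx": 0, "ty": 0, "tz": 0, "twist": -1},
    {"jaw": 0, "tx": 0, "ty": 0, "tz": 0, "twist": -1},
    {"jaw": 0, "tx": 0, "ty": 0, "tz": 0, "twist": -1},
    {"jaw": 0, "tx": 0, "ty": 0, "tz": 0, "twist": -1},
    {"jaw": 0, "tx": 0, "ty": 0, "tz": 0, "twist": -1},
    {"jaw": 0, "tx": 0, "ty": 0, "tz": 0, "twist": -1},
    {"jaw": 0, "tx": 0, "ty": 0, "tz": 0, "twist": -1}
  ]
}}

```text
t: 22.45
tool_pos: [0.5504, 0.1285, 0.2106]
eef_rot: [0.477, 0.586, -0.447, 0.479]
force: [-0.2, -0.3, -2.7]
grip_width: 0.0329
```

{"name": "servo_tool", "arguments": {
  "steps": [
    {"jaw": 0, "tx": 0, "ty": 0, "tz": 0, "twist": -1},
    {"jaw": 0, "tx": 0, "ty": 0, "tz": 0, "twist": -1},
    {"jaw": 0, "tx": 0, "ty": 0, "tz": 0, "twist": -1},
    {"jaw": 0, "tx": 0, "ty": 0, "tz": 0, "twist": -1},
    {"jaw": 0, "tx": 0, "ty": 0, "tz": 0, "twist": -1},
    {"jaw": 0, "tx": 0, "ty": 0, "tz": 0, "twist": -1},
    {"jaw": 0, "tx": 0, "ty": 0, "tz": 0, "twist": -1},
    {"jaw": 0, "tx": 0, "ty": 0, "tz": 0, "twist": -1}
  ]
}}

```text
t: 23.25
tool_pos: [0.5515, 0.133, 0.2134]
eef_rot: [0.241, 0.717, -0.168, 0.632]
force: [0.1, 0.2, -1.6]
grip_width: 0.0331
```

```bash
python3 dw.py .5744 .274 .18;python3 -c "
from h import *
s=manip.read_state();print(np.round(s['q'],3),np.round(s['joint_vel'],3))"
```

```text
t 23.25 p [0.5515 0.133  0.2134] x [-0.085  0.134 -0.987] y [0.558 0.827 0.064] z [ 0.825 -0.546 -0.145] F [ 0.1  0.2 -1.6] g 0.0331
units [ 1.99  5.09 -2.13] yaw 2.557
[ 0.056  0.242 -0.165  1.242  0.139  0.64 ] [ 7.000e-03 -1.000e-03  6.000e-03  2.000e-03  7.000e-03 -1.033e+00]
```

{"name": "servo_tool", "arguments": {
  "steps": [
    {"jaw": 0, "tx": 0, "ty": 0, "tz": 0, "twist": -1},
    {"jaw": 0, "tx": 0, "ty": 0, "tz": 0, "twist": -1},
    {"jaw": 0, "tx": 0, "ty": 0, "tz": 0, "twist": -1},
    {"jaw": 0, "tx": 0, "ty": 0, "tz": 0, "twist": -1},
    {"jaw": 0, "tx": 0, "ty": 0.5, "tz": 0, "twist": -0.3},
    {"jaw": 0, "tx": 0, "ty": 1, "tz": 0, "twist": 0},
    {"jaw": 0, "tx": 0, "ty": 1, "tz": 0, "twist": 0},
    {"jaw": 0, "tx": 0, "ty": 1, "tz": 0, "twist": 0}
  ]
}}

```text
t: 24.05
tool_pos: [0.5653, 0.2249, 0.2266]
eef_rot: [0.097, 0.736, -0.004, 0.67]
force: [0.2, 0.5, -1.8]
grip_width: 0.0328
```

```bash
python3 dw.py .5744 .274 .17
```

```text
t 24.05 p [0.5653 0.2249 0.2266] x [-0.084  0.137 -0.987] y [0.148 0.981 0.123] z [ 0.985 -0.135 -0.103] F [ 0.2  0.5 -1.8] g 0.0328
units [2.47 1.7  0.32] yaw 3.005
```

{"name": "servo_tool", "arguments": {
  "steps": [
    {"jaw": 0, "tx": 0.3, "ty": 1, "tz": 0.15, "twist": -0.3},
    {"jaw": 0, "tx": 0.5, "ty": 0.7, "tz": 0.15, "twist": 0},
    {"jaw": 0, "tx": 0.8, "ty": 0, "tz": 0, "twist": 0},
    {"jaw": 0, "tx": 0.8, "ty": 0, "tz": 0, "twist": 0},
    {"jaw": 0, "tx": 0.6, "ty": 0, "tz": 0, "twist": 0},
    {"jaw": 0, "tx": 0, "ty": 0, "tz": 0, "twist": 0}
  ]
}}

```text
t: 24.65
tool_pos: [0.5732, 0.2889, 0.1553]
eef_rot: [0.087, 0.736, 0.009, 0.672]
force: [0.3, 0.9, -2.7]
grip_width: 0.033
```

```bash
python3 dw.py .577 .270 .08 z2;python3 -c "
from h import *
s=manip.read_state();print(np.round(s['q'],3))
im=manip.grab_frame('top')[...,::-1];crop(im,80,140,220,280,4,'pics/z2_t.png')"
```

```text
t 24.65 p [0.5732 0.2889 0.1553] x [-0.082  0.14  -0.987] y [0.116 0.985 0.13 ] z [ 0.99  -0.104 -0.097] F [ 0.3  0.9 -2.7] g 0.033
units [ 2.85 -1.12  0.52] yaw 3.037
[ 0.299  0.383 -0.095  1.127  0.159  0.406]
```

View pics/z2_s.png

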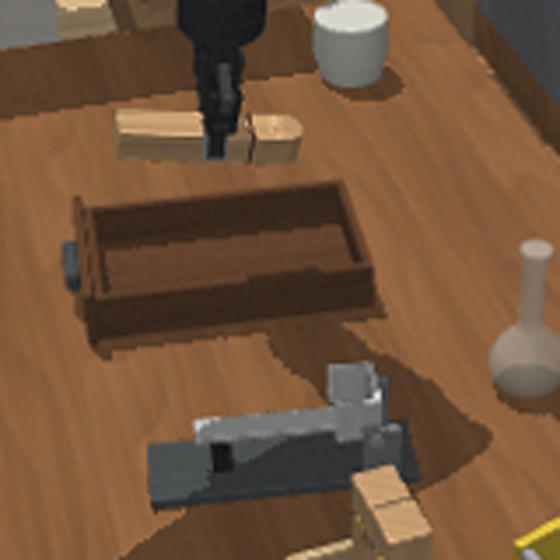

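View pics/z2_w.png

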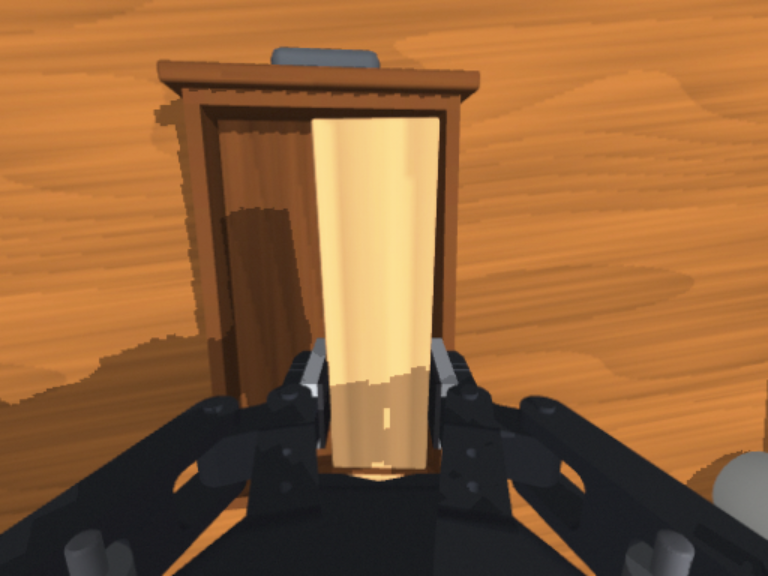

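{"name": "servo_tool", "arguments": {
  "steps": [
    {"jaw": 0, "tx": 0.3, "ty": -0.6, "tz": 0.25, "twist": 0},
    {"jaw": 0, "tx": 0.8, "ty": -0.5, "tz": 0.25, "twist": 0},
    {"jaw": 0, "tx": 0.9, "ty": -0.1, "tz": 0.1, "twist": 0},
    {"jaw": 0, "tx": 0.7, "ty": -0.1, "tz": 0.1, "twist": 0},
    {"jaw": 0, "tx": 0, "ty": 0, "tz": 0, "twist": 0}
  ]
}}

```text
t: 25.3
tool_pos: [0.5912, 0.2601, 0.0888]
eef_rot: [0.089, 0.729, 0.009, 0.679]
force: [-0.4, -0.2, -2.4]
grip_width: 0.033
```

```bash
python3 dw.py .577 .270 .056 z3
```

```text
t 25.3 p [0.5912 0.2601 0.0888] x [-0.063  0.143 -0.988] y [0.118 0.984 0.134] z [ 0.991 -0.108 -0.079] F [-0.4 -0.2 -2.4] g 0.033
units [ 1.39  0.15 -0.5 ] yaw 3.033
```

View pics/z3_s.png

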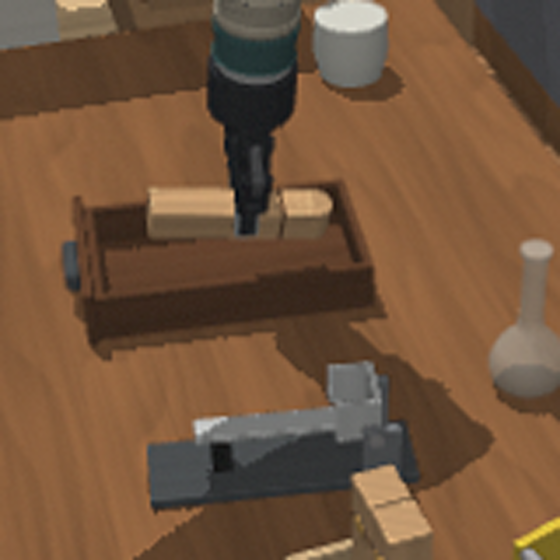

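View pics/z3_w.png

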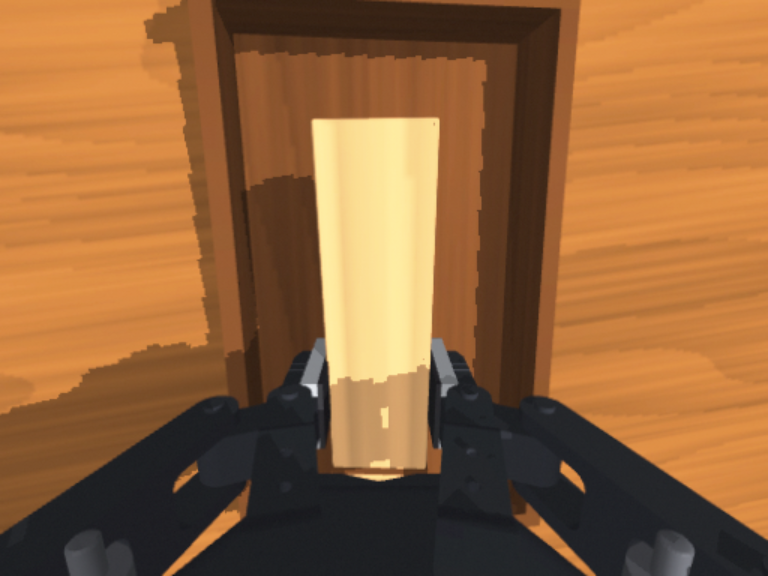

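{"name": "servo_tool", "arguments": {
  "steps": [
    {"jaw": 0, "tx": 0.5, "ty": 0.05, "tz": -0.3, "twist": 0},
    {"jaw": 0, "tx": 0.6, "ty": 0.05, "tz": -0.1, "twist": 0},
    {"jaw": 0, "tx": 0.2, "ty": 0, "tz": 0, "twist": 0}
  ]
}}

```text
t: 25.7
tool_pos: [0.5842, 0.2701, 0.0638]
eef_rot: [0.091, 0.725, 0.011, 0.683]
force: [0.0, 0.7, -1.6]
grip_width: 0.0328
```

```bash
python3 dw.py .577 .270 .045
```

```text
t 25.7 p [0.5842 0.2701 0.0638] x [-0.051  0.147 -0.988] y [0.117 0.983 0.14 ] z [ 0.992 -0.108 -0.067] F [ 0.   0.7 -1.6] g 0.0328
units [ 0.76 -0.14 -0.24] yaw 3.033
```

{"name": "servo_tool", "arguments": {
  "steps": [
    {"jaw": 0, "tx": 0.4, "ty": -0.05, "tz": -0.1, "twist": 0},
    {"jaw": 0, "tx": 0.25, "ty": 0, "tz": 0, "twist": 0}
  ]
}}

```text
t: 25.9
tool_pos: [0.5808, 0.2722, 0.048]
eef_rot: [0.091, 0.724, 0.011, 0.684]
force: [0.3, -0.1, -2.4]
grip_width: 0.0329
```

```bash
python3 dw.py .577 .270 .045
```

```text
t 25.9 p [0.5808 0.2722 0.048 ] x [-0.049  0.147 -0.988] y [0.116 0.983 0.141] z [ 0.992 -0.108 -0.065] F [ 0.3 -0.1 -2.4] g 0.0329
units [ 0.12 -0.12 -0.13] yaw 3.034
```

{"name": "servo_tool", "arguments": {
  "steps": [
    {"jaw": 0, "tx": 0.15, "ty": 0, "tz": 0, "twist": 0},
    {"jaw": 0, "tx": 0.1, "ty": 0, "tz": 0, "twist": 0}
  ]
}}

```text
t: 26.1
tool_pos: [0.5805, 0.2742, 0.0435]
eef_rot: [0.091, 0.724, 0.012, 0.684]
force: [-5.8, -3.3, 10.0]
grip_width: 0.0327
```

```bash
python3 dw.py .577 .270 .040 z4
```

```text
t 26.1 p [0.5805 0.2742 0.0435] x [-0.049  0.149 -0.988] y [0.115 0.983 0.143] z [ 0.992 -0.107 -0.065] F [-5.8 -3.3 10. ] g 0.0327
units [ 0.12 -0.2  -0.11] yaw 3.035
```

View pics/z4_s.png

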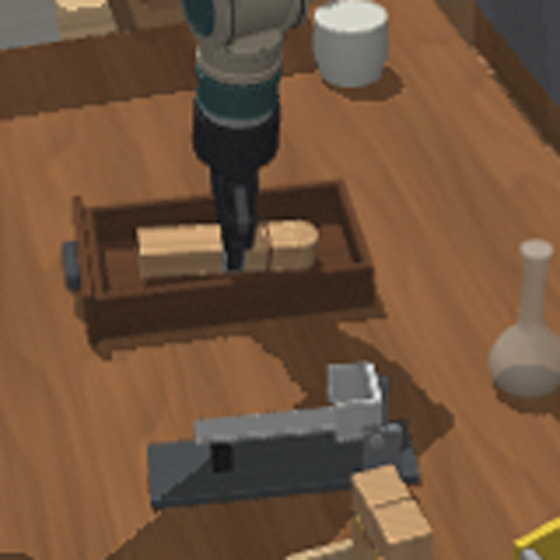

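{"name": "servo_tool", "arguments": {
  "steps": [
    {"jaw": 0, "tx": 0.1, "ty": 0, "tz": 0, "twist": 0},
    {"jaw": 0, "tx": 0.1, "ty": 0, "tz": 0, "twist": 0}
  ]
}}

```text
t: 26.4
tool_pos: [0.5806, 0.2751, 0.0419]
eef_rot: [0.091, 0.724, 0.012, 0.684]
force: [-5.6, -3.3, 9.7]
grip_width: 0.0327
```

```bash
python3 dw.py .577 .270 .040
```

```text
t 26.4 p [0.5806 0.2751 0.0419] x [-0.047  0.149 -0.988] y [0.115 0.983 0.143] z [ 0.992 -0.107 -0.064] F [-5.6 -3.3  9.7] g 0.0327
units [ 0.05 -0.23 -0.12] yaw 3.034
```

{"name": "servo_tool", "arguments": {
  "steps": [
    {"jaw": 0, "tx": 0.15, "ty": 0, "tz": 0, "twist": 0},
    {"jaw": 0, "tx": 0.15, "ty": 0, "tz": 0, "twist": 0}
  ]
}}

```text
t: 26.6
tool_pos: [0.5807, 0.2766, 0.0386]
eef_rot: [0.092, 0.723, 0.012, 0.684]
force: [-5.7, -1.6, 10.0]
grip_width: 0.0332
```

```bash
python3 dw.py .577 .270 .040 z5
```

```text
t 26.6 p [0.5807 0.2766 0.0386] x [-0.046  0.15  -0.988] y [0.116 0.983 0.144] z [ 0.992 -0.108 -0.063] F [-5.7 -1.6 10. ] g 0.0332
units [-0.09 -0.27 -0.12] yaw 3.033
```

View pics/z5_s.png

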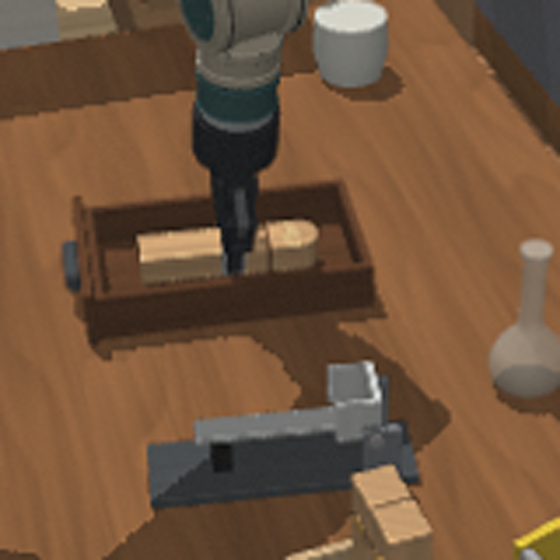

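{"name": "servo_tool", "arguments": {
  "steps": [
    {"jaw": 0.7, "tx": 0, "ty": 0, "tz": 0, "twist": 0},
    {"jaw": 0.7, "tx": 0, "ty": 0, "tz": 0, "twist": 0},
    {"jaw": 0.7, "tx": 0, "ty": 0, "tz": 0, "twist": 0},
    {"jaw": 0.7, "tx": -0.3, "ty": 0, "tz": 0, "twist": 0},
    {"jaw": 0.7, "tx": -0.8, "ty": 0.1, "tz": 0, "twist": 0},
    {"jaw": 0.7, "tx": -1, "ty": 0.1, "tz": 0, "twist": 0},
    {"jaw": 0.7, "tx": -1, "ty": 0.1, "tz": 0, "twist": 0},
    {"jaw": 0.7, "tx": -1, "ty": 0, "tz": 0, "twist": 0}
  ]
}}

```text
t: 27.5
tool_pos: [0.585, 0.2681, 0.1419]
eef_rot: [0.091, 0.725, 0.012, 0.683]
force: [1.0, -0.2, -0.1]
grip_width: 0.0594
```

{"name": "servo_tool", "arguments": {
  "steps": [
    {"jaw": 0.7, "tx": -1, "ty": 0, "tz": 0, "twist": 0},
    {"jaw": 0.7, "tx": -1, "ty": 0, "tz": 0, "twist": 0},
    {"jaw": 0.7, "tx": -0.5, "ty": 0, "tz": 0.8, "twist": 0},
    {"jaw": 0.7, "tx": 0, "ty": 0, "tz": 0.8, "twist": 0},
    {"jaw": 0.7, "tx": 0, "ty": 0, "tz": 0.5, "twist": 0},
    {"jaw": 0.7, "tx": 0, "ty": 0, "tz": 0, "twist": 0}
  ]
}}

```text
t: 28.1
tool_pos: [0.6457, 0.2526, 0.2125]
eef_rot: [0.093, 0.72, 0.014, 0.687]
force: [-0.5, -0.4, -0.9]
grip_width: 0.0598
```

```bash
python3 dw.py .577 .270 .040 z6; python3 -c "
from h import *
im=manip.grab_frame('top')[...,::-1];cv2.imwrite('pics/z6_top.png',im);crop(im,80,90,380,280,2.6,'pics/z6_t.png')
im=manip.grab_frame('side')[...,::-1];crop(im,150,100,350,310,2.7,'pics/z6_s2.png')
s=manip.read_state();print(np.round(s['q'],3))"
```

```text
t 28.1 p [0.6457 0.2526 0.2125] x [-0.038  0.152 -0.988] y [0.115 0.982 0.147] z [ 0.993 -0.108 -0.055] F [-0.5 -0.4 -0.9] g 0.0598
units [ 7.02 -0.65 -2.42] yaw 3.034
[0.22  0.412 0.066 1.233 0.158 0.33 ]
```

View pics/z6_w.png

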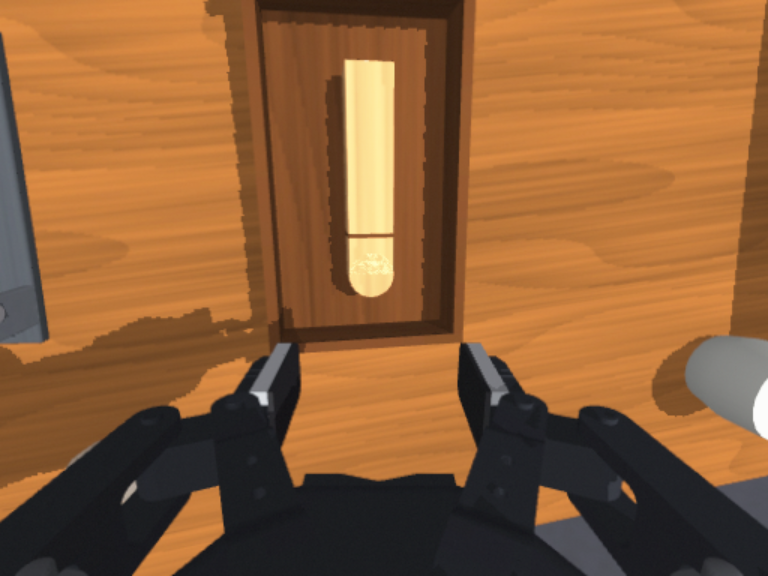

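View pics/z6_s2.png

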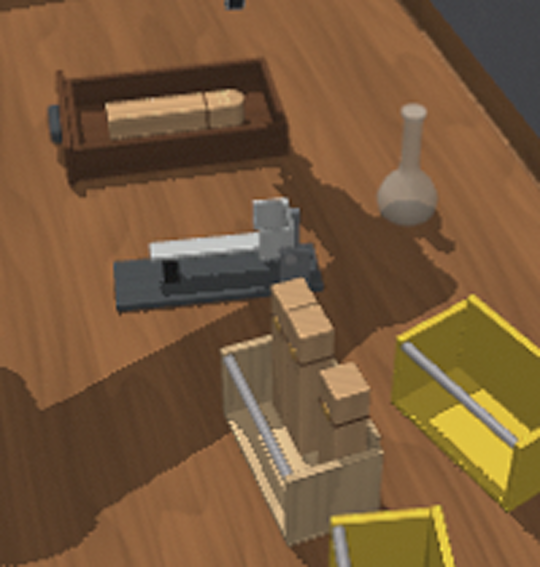

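View pics/z6_t.png

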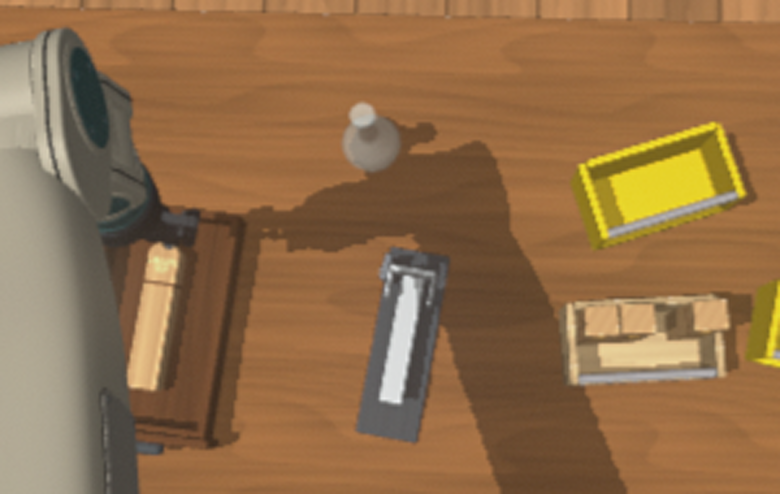

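```bash
python3 -c "
from h import *
print(manip.sign_off())"
```

```text
the job is handed in; nothing more can be done
None
```

The round-topped case now lies in the drawer, flat on the floor and lengthwise. I handed the job in at about 28 s of the 67 s allowed.

**What was done:** I pushed the case's top out from behind and left it leaning on the bar. I then gripped its sides, lifted it out, seated it in the cradle and let go. I pushed the case and cradle down to the end stop, drew back, and gripped the case afresh to lay it in the drawer.

**Last checks** (wrist, side and top pictures):
- The case is free of the gripper, inside the drawer and aligned with it.
- The cradle is still flat.
- The three neighbours stand in the rack and the flask has not moved.
- The wrist force reads about zero.

**What did not go cleanly:**
- **End stop:** pushing the cradle down, the wrist force briefly reached 64 N. It went through the fingertips on to the case. That is under the 120 N wrist limit but above 40 N, which is the limit for the arm or gripper body.
- **Last joint:** on the way to the drawer it ran to its range end, reading 3.141 against a stated limit of 3.14. I turned the tool half round, so the case lies with its foot towards the robot.
- **Tool tilt:** the tool ended about 0.15 rad off vertical, so the case was pressed level against the drawer floor (about 10 N) before I let go.
- **Cradle angle:** seating the case moved the cradle from about 0.40 to about 0.5 rad before the push.

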